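Hasp down and lock a sealed tool chest

TASK

Lock the tool chest: line the brass staple up with the slot in the steel hasp, swing the hasp over so that the staple stands through its slot, then press the hasp down against the springy lid seal and turn the staple crosswise, clockwise, so that it holds the lid pressed down by itself. Leave the padlock, tape measure, spray can and mallet where they are.

Things in the scene. Friction and masses are not known exactly. Their poses are not given: they have to be found in the camera images.
- chest: Fixed indigo steel tool chest, 380 mm wide (y), from x = -190 mm (front, nearest the robot) to +170 mm; z up, origin on the bench. Its top, 150 mm up, is a fixed flat apron from the front edge to x = -60 mm; behind it lies a yellow lid hinged at x = +168 mm, 146 mm up. Hasp and staple lie on the middle line, y = 0.
- lid (a joint): Lid angle, rad. 0 = fully down (hard stop), top flush with the apron; grows as it opens. A springy seal holds the free lid proud, 0.04 to 0.055 rad (12 to 16 mm at the staple). Pressing the laid-over hasp fully down at the staple takes about 10 to 12 N. Let go, it springs up again unless the crosswise staple holds the hasp, with up to 3 mm of rise there.
- hasp (a joint): Angle of the hasp strap from the lid about its pin, rad. 0 = laid forward in line with the lid, over the staple (hard stop); grows swinging up and back; pi/2 upright; 2.8 folded back (stop). Stiff pin, stays where left; about 2 N at the free end moves it.
- staple (a joint): Angle of the brass staple about its upright axis, rad. 0 = eye in line with the slot, along chest x (stop); grows clockwise seen from above; pi/2 = crosswise, locked (stop). Turns with about 0.1 N m. The hasp goes over it only within about 0.1 rad of in-line; under the hasp it turns only while the hasp is pressed to within 2 mm of home, so that the eye clears the collar.
- hasp_pivot (a point): Centre of the hasp's pin on the lid: chest x = -50 mm, y = 0, 155 mm up when the lid is down. Steel strap 60 mm wide, 4 mm thick, centred on the pin's height, 135 mm from pin to free end; in-line slot 15 mm wide from 61 to 110 mm from the pin, in a raised collar (8 to 10 mm broad). With lid and hasp at 0 the strap's upper face is 7 mm, the collar's 11 mm above the apron.
- hasp_end (a point): Centre of the curled lip at the hasp's free end: a 10 mm round roll across the strap's full 60 mm width, 130 mm from the pin and 4 mm above the strap's mid-plane (on its upper side when laid forward). With lid and hasp at 0 the lip's top is 14 mm above the apron.
- staple_top (a point): Top centre of the staple's eye, on its axis at chest x = -135 mm, y = 0, 37 mm above the apron (187 mm up). x axis along the eye. The eye is an upright plate with cut upper corners, 40 mm long, 10 mm thick, from 13 to 37 mm above the apron, on an 11 mm round neck.
- padlock: Bystander: open brass padlock lying on the apron to one side of the staple, about 70 by 52 mm, 24 mm high. Origin under its middle.
- tape_measure: Bystander: orange tape measure lying on the apron on the other side, 62 by 66 mm, 34 mm high. Origin under its middle.
- spray_can: Bystander: blue spray can with red cap standing on the bench to the right, 66 mm across, 190 mm high. Origin under its middle.
- mallet: Bystander: wooden-handled mallet with an orange head lying on the bench to the left, about 275 mm long, head 62 by 105 mm and 68 mm high. Origin on the bench under its handle, 90 mm from the head's middle.

How it is judged:
By the outcome, as a careful person would: the job done as asked, in the order asked, and still so for the second after the job is handed in, with the robot touching nothing.
It also fails if it takes over 72 s, if anything falls off the work surface, if the arm or the gripper's body presses on something with over 40 N, if the wrist force passes 120 N, or if a joint passes its speed limit or range.

ROBOT

A 6-joint arm with a two-finger parallel gripper is mounted at the origin on the work surface. World frame = base frame: x ahead of the robot, y to its left, z up, the work surface at z = 0. Lengths are in m, angles in rad, forces in N, time in s.
With the tool pointing down it reaches from about 0.25 to 0.725 m from the base axis. Payload 4 kg.
Tool frame: the origin (TCP) lies at the very end of the fingers, on their centre line; the grasp point (between the pads) lies 19 mm behind it; x points along the fingers, y is the direction in which the jaws open and shut, and the axes are right-handed (so a half turn about x gives the same grasp; the last joint's range is limited). The gripper opens to 85 mm and grips with 20 to 120 N. Pads are 22 mm wide; open, the fingers measure 114 mm over their backs; the gripper's body (76 mm by 85 mm) begins 54 mm behind the grasp point. The pads swing forward as they close: fully open they stand 13 mm farther back than shut.
Start: joints at [-1.233, 0.241, 0.005, 1.335, 0, 1.571], TCP at [0.166, -0.472, 0.209] pointing down, gripper open.
Joint ranges: [-2.72, 2.72], [-1.05, 1.87], [-1.09, 1.28], [-1.99, 2.15], [-1.42, 1.44], [-3.14, 3.14]. Speed limits (rad/s): [2.79, 2.79, 3.14, 3.14, 3.14, 3.14].

INTERFACE

Orientations are given as a unit quaternion [x, y, z, w].
In Python, from workcell import get_obs, camera, job_done gives the robot as it stands. The module is installed in compiled form; this text tells all that it offers.
- The arm moves only by the tool arm_command, never from a script. Its argument "motion" is a list of rows, each an object of numbers: "x", "y", "z": the shift along the tool's x, y, z in m; "roll": the turn about the tool's x in rad; "fingers": the opening, from 0 (shut) to 1 (fully open). A call has 1 to 20 rows; each row shifts and turns the pose as measured when the row begins, along the tool's axes as they then stand; what a row does not reach is not made up. A row lasts 1/12 s, in which the tool goes at most 41.7 mm and 7.16 degrees, less where a joint would pass 70% of its speed; a pose out of reach is approached as far as the arm can. A call is refused whole if a number of a shift passes 0.0417 or a number of a turn 0.125, either way. A call with a gripper value outside its range is refused whole. The fingers move at their own pace and stop on an object; the grip force is fixed at half the most. Time passes only in rows, so rows that do not move let the fingers close. It gives the time, the measured TCP pose, the force and the opening at its end, in the units of the state.
- get_obs(): the state, without advancing time (a new reading comes with each control period).
- camera(name): name is "scene" or "top" or "wrist"; returns a dict with "frame" (400x640x3 uint8, red, green, blue), "intrinsics" (3x3 intrinsics, pixels), "k1" (the pictures are not rectified: a ray, as slopes to the right and down, at radius r is drawn at 1 + k1 r^2 times it, then the intrinsics apply), "rvec" (rotation vector, rad) and "tvec" (3), from world to camera coordinates, as OpenCV has them. Camera axes: x right, y down, z forward; pixel columns grow to the right and rows downward; lengths in m; the calibration is good to about 2 mm. A picture is of the moment at which its call begins. There is no depth.
- job_done(): hands the job in, once; it reports no verdict.
The state is a dict: "clock": time; "joint_pos": joint angles; "joint_vel": joint speeds; "tau": joint torques, N m; "eef_pos": TCP position; "tool_rot": TCP orientation; "ft_force": force on the tool from outside, world axes, zero at the start; "ft_torque": the same for the moment, N m; "grip_width": finger opening in m.
Only numpy, scipy, OpenCV 4.12 (cv2) and the standard library are available. Lean on these libraries where they do the work, as an engineer would, in place of code of your own. Each camera call takes 0.05 s, during which the arm holds its last target.

## Working session

There is one attempt and no reset: what is moved stays moved. The work goes in short steps, Python scripts to look and compute and a tool call to move; the robot and the scene stay as the last step left them, time stands still between calls to the robot, and variables do not carry over. Pictures are saved under pics/ and viewed, and the job is handed in when it is done.

Besides the shell and the picture viewer there is one more tool, called after "Call:" by a JSON object that holds its "method" and its "body". arm_command: Moves the arm, as the interface text tells. Its arguments: {"type":"object","properties":{"motion":{"type":"array","items":{"type":"object","properties":{"x":{"type":"number"},"y":{"type":"number"},"z":{"type":"number"},"roll":{"type":"number"},"fingers":{"type":"number"}}}}},"required":["motion"]}

```bash
mkdir -p pics; cat > h.py <<'E'
import numpy as np, cv2
from workcell import get_obs, camera
from scipy.spatial.transform import Rotation as R
def snap(n,fn):
    c=camera(n); cv2.imwrite('pics/'+fn,cv2.cvtColor(c['frame'],cv2.COLOR_RGB2BGR)); return c
def ray(c,u,v):
    K=np.array(c['intrinsics']);k1=c['k1']
    d=np.array([(u-K[0,2])/K[0,0],(v-K[1,2])/K[1,1]]);s=d.copy()
    for _ in range(30): s=d/(1+k1*(s@s))
    Rm=cv2.Rodrigues(np.array(c['rvec'],float))[0];t=np.array(c['tvec'],float).ravel()
    return -Rm.T@t, Rm.T@np.array([s[0],s[1],1])
def onz(c,u,v,z):
    o,d=ray(c,u,v); return o+d*(z-o[2])/d[2]
def proj(c,P):
    K=np.array(c['intrinsics']);Rm=cv2.Rodrigues(np.array(c['rvec'],float))[0];t=np.array(c['tvec'],float).ravel()
    q=Rm@np.array(P)+t; s=q[:2]/q[2]; s=s*(1+c['k1']*(s@s)); return K[0,0]*s[0]+K[0,2],K[1,1]*s[1]+K[1,2]
E
python3 - <<'E'
from h import *
o=get_obs()
for k,v in o.items(): print(k,np.round(v,4))
for n in ['scene','top','wrist']:
    c=snap(n,n+'0.png'); o_,d=ray(c,320,200); print(n,o_,d,c['k1'])
E
```

```text
clock 0.0
joint_pos [-1.233   0.2414  0.0037  1.3352  0.      1.5708]
joint_vel [-0.0014  0.0006  0.0027  0.0017  0.0005 -0.0004]
tau [ 7.00000e-04 -3.72314e+01  2.52410e+01  1.69000e-02  1.00000e-04
 -0.00000e+00]
eef_pos [ 0.1655 -0.4711  0.2081]
tool_rot [-0.6969 -0.1196  0.6972 -0.1181]
ft_force [-1.366   0.2486 -0.0593]
ft_torque [-0.0439 -0.0282  0.02  ]
grip_width 0.0856
scene [1.3627345  0.23451368 0.99791389] [-0.66741018 -0.18772431 -0.72101631] -0.06446057995980109
top [0.30657117 0.00937451 1.46570037] [ 0.21043343 -0.02702461 -0.97735894] 0.004378968545414761
wrist [ 0.22939306 -0.45013984  0.37279185] [-0.26199525 -0.08989631 -0.96094106] -0.04924820392353401
```

View pics/scene0.png

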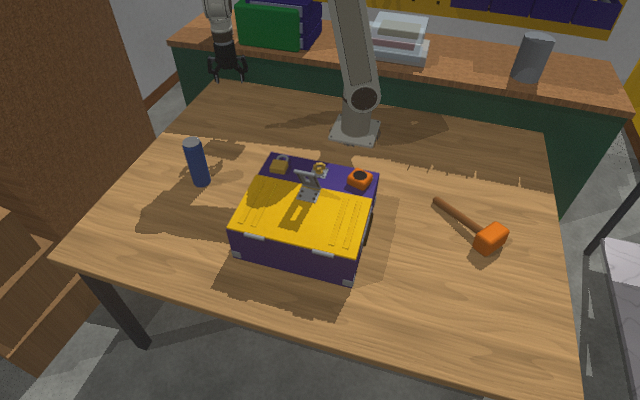

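View pics/top0.png

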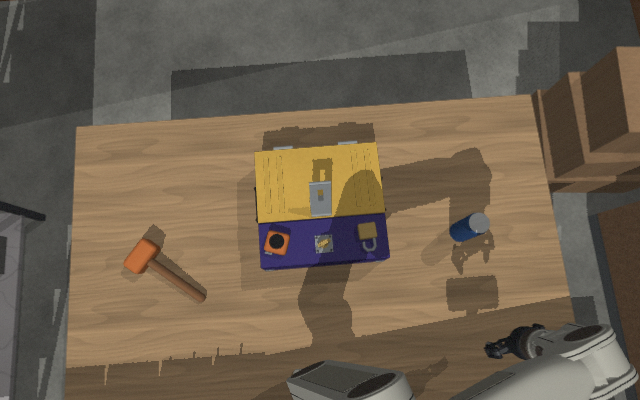

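View pics/wrist0.png

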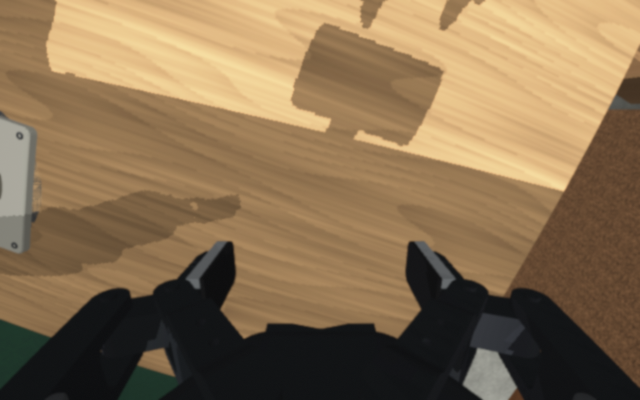

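The chest sits mid-table in the top view (x 255-390, y 142-268), with the staple near (324,243) and the hasp near (320,195). I'll enlarge that area next.

```bash
python3 - <<'E'
import cv2
i=cv2.imread('pics/top0.png'); cv2.imwrite('pics/topz.png',cv2.resize(i[135:280,245:400],None,fx=4,fy=4,interpolation=cv2.INTER_CUBIC))
i=cv2.imread('pics/scene0.png'); cv2.imwrite('pics/scz.png',cv2.resize(i[145:215,260:390],None,fx=6,fy=6,interpolation=cv2.INTER_CUBIC))
E
```

```text
(no output)
```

View pics/topz.png

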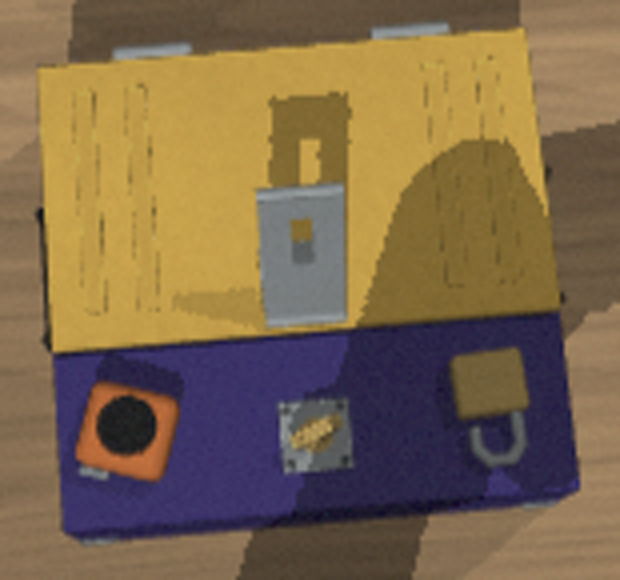

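View pics/scz.png

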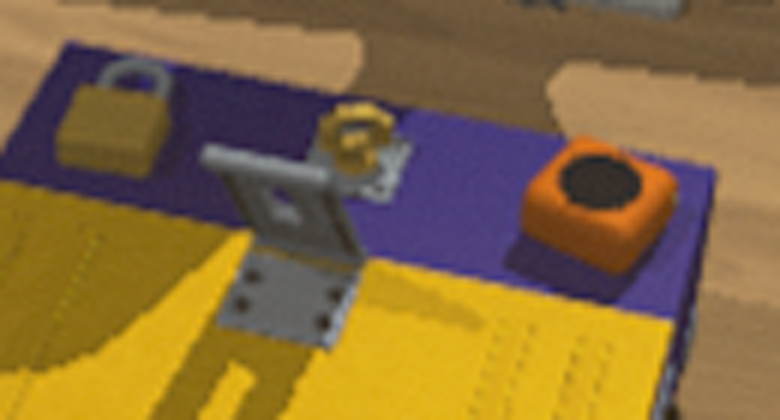

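The eye lies diagonally and needs to turn counter-clockwise to line up. The hasp is a bit past or short of upright. I'll measure the chest pose.

```bash
python3 - <<'E'
from h import *
c=camera('top')
Z=lambda p:(245+(p[0]+.5)/4-.5,135+(p[1]+.5)/4-.5)
f=lambda p,z:onz(c,*Z(p),z)
L=f((53,353),.15);Rr=f((560,313),.15);FL=f((65,530),.15);FR=f((580,490),.15)
BL=f((38,67),.15);BR=f((524,30),.15)
print(L,Rr,np.linalg.norm(L-Rr));print(FL,FR,np.linalg.norm(FL-FR), np.linalg.norm(L-FL),np.linalg.norm(R and Rr-FR)); print(BL,BR)
for a,b in[(L,Rr),(FL,FR)]:
    d=a-b; print('yaw',np.arctan2(-d[0],d[1]))
pl=[f(p,.152) for p in[(280,403),(350,398),(354,470),(284,473)]]
print('plate',np.mean(pl,0),[np.linalg.norm(pl[i]-pl[i-1]) for i in range(4)])
e=[f(p,.185) for p in[(291,444),(341,419)]];print('eye',e,np.mean(e,0),np.linalg.norm(e[0]-e[1]))
yaw=np.mean([np.arctan2(-(a-b)[0],(a-b)[1]) for a,b in[(L,Rr),(FL,FR)]])
ux=np.array([np.cos(yaw),np.sin(yaw),0])
m1=(L+Rr)/2+.06*ux; m2=(FL+FR)/2+.19*ux; print('origin est',yaw,m1,m2,np.mean(pl,0)+.135*ux)
# colour-based staple
im=c['frame'][:,:,:]; hsv=cv2.cvtColor(im,cv2.COLOR_RGB2HSV)
m=cv2.inRange(hsv,(12,90,100),(35,255,255)); m[:232]=0;m[255:]=0;m[:,:312]=0;m[:,336:]=0
ys,xs=np.nonzero(m);print(len(xs),xs.mean(),ys.mean());P=np.array([onz(c,x,y,.185)for x,y in zip(xs,ys)])
w,v=np.linalg.eigh(np.cov(P[:,:2].T));print(P.mean(0),v[:,1],np.sqrt(w))
E
```

```text
[0.53435296 0.16275212 0.15      ] [ 0.53605642 -0.21645728  0.15      ] 0.37921323079233454
[0.40343758 0.16023796 0.15      ] [ 0.40415659 -0.21664967  0.15      ] 0.3768883194567657 0.1309395184343788 0.1318999726727737
[0.75816468 0.16364693 0.15      ] [ 0.75965386 -0.21299049  0.15      ]
yaw 0.0044921044051923495
yaw 0.0019077450378794038
plate [ 0.45784616 -0.02810225  0.152     ] [np.float64(0.05157958528488251), np.float64(0.05181800627135033), np.float64(0.0530704195790708), np.float64(0.051278797812090354)]
eye [array([ 0.44961567, -0.00813856,  0.185     ]), array([ 0.46482506, -0.04530957,  0.185     ])] [ 0.45722037 -0.02672406  0.185     ] 0.04016228259650316
origin est 0.003199924721535877 [ 0.59520438 -0.02666058  0.15      ] [ 0.59379611 -0.02759787  0.15      ] [ 0.59284547 -0.02767026  0.152     ]
64 323.234375 242.953125
[ 0.45600296 -0.02548125  0.185     ] [-0.48783005  0.87293862] [0.005309   0.00938777]
```

```bash
python3 - <<'E'
from h import *
o=get_obs();M=R.from_quat(o['tool_rot']).as_matrix();print(np.round(M,3))
w=camera('wrist');oc,_=ray(w,320,200);print('cam in tool',M.T@(oc-o['eef_pos']))
c=camera('top')
Z=lambda p:(245+(p[0]+.5)/4-.5,135+(p[1]+.5)/4-.5)
for p in[(257,191),(346,186),(268,327),(346,320),(300,188)]:
    q=Z(p); o_,d=ray(c,*q)
    for z in(.155,.165,.25,.28,.30): print(p,z,np.round(onz(c,*q,z),4))
s=camera('scene')
Zs=lambda p:(260+(p[0]+.5)/6-.5,145+(p[1]+.5)/6-.5)
# lip ends scene: (205,153) is -y end, (328,178) is +y end  ; top left (257,191) is +y end
def tri(p,q):
    a,u=ray(c,*Z(p));b,v=ray(s,*Zs(q));A=np.stack([u,-v],1);t=np.linalg.lstsq(A,b-a,rcond=None)[0]
    return (a+u*t[0]+b+v*t[1])/2,np.linalg.norm(a+u*t[0]-b-v*t[1])
print(tri((257,191),(330,178)),tri((346,186),(206,153)))
E
```

```text
[[-0.     0.331 -0.943]
 [ 0.001 -0.943 -0.331]
 [-1.    -0.001 -0.   ]]
cam in tool [-0.16460799  0.00104066 -0.06724026]
(257, 191) 0.155 [0.6457 0.0024 0.155 ]
(257, 191) 0.165 [0.6431 0.0025 0.165 ]
(257, 191) 0.25 [0.6211 0.0029 0.25  ]
(257, 191) 0.28 [0.6133 0.0031 0.28  ]
(257, 191) 0.3 [0.6082 0.0032 0.3   ]
(346, 186) 0.155 [ 0.6445 -0.065   0.155 ]
(346, 186) 0.165 [ 0.6419 -0.0644  0.165 ]
(346, 186) 0.25 [ 0.62   -0.0596  0.25  ]
(346, 186) 0.28 [ 0.6123 -0.0579  0.28  ]
(346, 186) 0.3 [ 0.6071 -0.0567  0.3   ]
(268, 327) 0.155 [0.541  0.0018 0.155 ]
(268, 327) 0.165 [0.5392 0.0019 0.165 ]
(268, 327) 0.25 [0.524  0.0024 0.25  ]
(268, 327) 0.28 [0.5186 0.0026 0.28  ]
(268, 327) 0.3 [0.5151 0.0027 0.3   ]
(346, 320) 0.155 [ 0.5419 -0.0564  0.155 ]
(346, 320) 0.165 [ 0.5401 -0.0559  0.165 ]
(346, 320) 0.25 [ 0.5248 -0.0516  0.25  ]
(346, 320) 0.28 [ 0.5195 -0.0501  0.28  ]
(346, 320) 0.3 [ 0.5159 -0.0491  0.3   ]
(300, 188) 0.155 [ 0.6456 -0.0302  0.155 ]
(300, 188) 0.165 [ 0.643  -0.0299  0.165 ]
(300, 188) 0.25 [ 0.621  -0.0273  0.25  ]
(300, 188) 0.28 [ 0.6132 -0.0264  0.28  ]
(300, 188) 0.3 [ 0.6081 -0.0258  0.3   ]
(array([0.61213024, 0.00478335, 0.28301185]), np.float64(0.0034472934603828912)) (array([ 0.61125131, -0.05574795,  0.2815824 ]), np.float64(0.004230861552437265))
```

Measured so far:
- **Chest:** origin is about (0.594, -0.027), with almost no yaw.
- **Staple:** axis is at about (0.458, -0.027), and the eye is about 1.15 rad clockwise from in-line.
- **Hasp:** the lip is at about (0.612, -0.027, 0.282). That puts it 135 mm from the pin, which is plausible, and leaning about 30° back.

Next I'll move above the staple.

Call:
{"method": "arm_command", "body": {"motion": [{"x": -0.014,"y": -0.02,"z": -0.0265},{"x": -0.014,"y": -0.02,"z": -0.0265},{"x": -0.014,"y": -0.02,"z": -0.0265},{"x": -0.014,"y": -0.02,"z": -0.0265},{"y": -0.02,"z": -0.0265},{"y": -0.02,"z": -0.0265},{"y": -0.02,"z": -0.0265},{"y": -0.02,"z": -0.0265},{"y": -0.02,"z": -0.0265},{"y": -0.02,"z": -0.0265},{"y": -0.02,"z": -0.0265},{"y": -0.02,"z": -0.0265},{"y": -0.02,"z": -0.0265},{"y": -0.02,"z": -0.0265},{"y": -0.02,"z": -0.0265},{"y": -0.02,"z": -0.0265}]}}

```text
schema error: expected keys x, y, z, roll, fingers
```

Call:
{"method": "arm_command", "body": {"motion": [{"roll": -0.11},{"roll": -0.11},{"roll": -0.11},{"roll": -0.11},{"roll": -0.11},{"roll": -0.11},{"roll": -0.11},{"roll": -0.11},{"roll": -0.11},{"roll": -0.11},{"roll": -0.11},{"roll": -0.11},{"roll": -0.11},{"roll": -0.11},{"roll": -0.11},{}]}}

```text
schema error: expected keys x, y, z, roll, fingers
```

```bash
cat >> h.py <<'E'
def st(target=None):
    o=get_obs();M=R.from_quat(o['tool_rot']).as_matrix();p=np.array(o['eef_pos'])
    print('t',o['clock'],'p',np.round(p,4),'yang',np.round(np.arctan2(M[1,1],M[0,1]),3),'tilt',np.round(M[:,0],3),'F',np.round(o['ft_force'],1),'T',np.round(o['ft_torque'],2),'w',np.round(o['grip_width'],4),'j6',round(float(o['joint_pos'][5]),2))
    if target is not None: print('tool shift',np.round(M.T@(np.array(target)-p),4))
E
python3 - <<'E'
from h import *
st((.458,-.027,.167)); snap('wrist','w1.png')
E
```

```text
t 0.35 p [ 0.1657 -0.4716  0.2088] yang -1.233 tilt [-0.  0. -1.] F [-0.7 -0.5 -0.1] T [ 0.05  0.02 -0.02] w 0.0852 j6 1.57
tool shift [ 0.042  -0.3226 -0.4232]
```

View pics/w1.png

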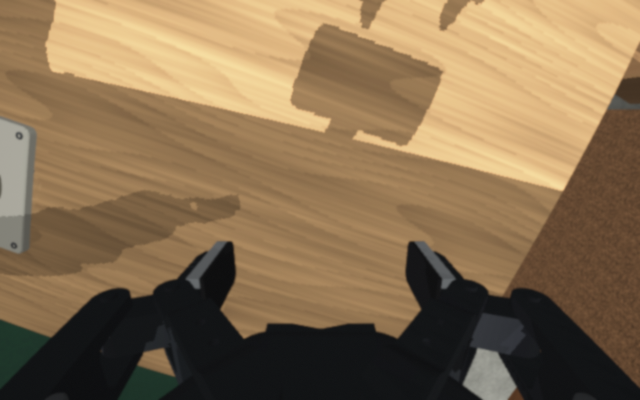

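Both calls were refused because every row needs all five keys, so the arm hasn't moved.

Call:
{"method": "arm_command", "body": {"motion": [{"x": -0.014,"y": -0.02,"z": -0.0265,"roll": 0,"fingers": 1},{"x": -0.014,"y": -0.02,"z": -0.0265,"roll": 0,"fingers": 1},{"x": -0.014,"y": -0.02,"z": -0.0265,"roll": 0,"fingers": 1},{"x": -0.014,"y": -0.02,"z": -0.0265,"roll": 0,"fingers": 1},{"x": 0,"y": -0.02,"z": -0.0265,"roll": 0,"fingers": 1},{"x": 0,"y": -0.02,"z": -0.0265,"roll": 0,"fingers": 1},{"x": 0,"y": -0.02,"z": -0.0265,"roll": 0,"fingers": 1},{"x": 0,"y": -0.02,"z": -0.0265,"roll": 0,"fingers": 1},{"x": 0,"y": -0.02,"z": -0.0265,"roll": 0,"fingers": 1},{"x": 0,"y": -0.02,"z": -0.0265,"roll": 0,"fingers": 1},{"x": 0,"y": -0.02,"z": -0.0265,"roll": 0,"fingers": 1},{"x": 0,"y": -0.02,"z": -0.0265,"roll": 0,"fingers": 1},{"x": 0,"y": -0.02,"z": -0.0265,"roll": 0,"fingers": 1},{"x": 0,"y": -0.02,"z": -0.0265,"roll": 0,"fingers": 1}]}}

```text
clock: 1.57
eef_pos: [0.4331, -0.0743, 0.2688]
tool_rot: [0.7, 0.112, -0.696, 0.115]
ft_force: [0.6, -0.4, -0.6]
grip_width: 0.0853
```

Call:
{"method": "arm_command", "body": {"motion": [{"x": 0,"y": 0,"z": 0,"roll": -0.11,"fingers": 1},{"x": 0,"y": 0,"z": 0,"roll": -0.11,"fingers": 1},{"x": 0,"y": 0,"z": 0,"roll": -0.11,"fingers": 1},{"x": 0,"y": 0,"z": 0,"roll": -0.11,"fingers": 0.6},{"x": 0,"y": 0,"z": 0,"roll": -0.11,"fingers": 0.6},{"x": 0,"y": 0,"z": 0,"roll": -0.11,"fingers": 0.6},{"x": 0,"y": 0,"z": 0,"roll": -0.11,"fingers": 0.6},{"x": 0,"y": 0,"z": 0,"roll": -0.11,"fingers": 0.6},{"x": 0,"y": 0,"z": 0,"roll": -0.11,"fingers": 0.6},{"x": 0,"y": 0,"z": 0,"roll": -0.11,"fingers": 0.6},{"x": 0,"y": 0,"z": 0,"roll": -0.11,"fingers": 0.6},{"x": 0,"y": 0,"z": 0,"roll": -0.11,"fingers": 0.6},{"x": 0,"y": 0,"z": 0,"roll": -0.11,"fingers": 0.6},{"x": 0,"y": 0,"z": 0,"roll": -0.11,"fingers": 0.6},{"x": 0,"y": 0,"z": 0,"roll": -0.11,"fingers": 0.6},{"x": 0,"y": 0,"z": 0,"roll": 0,"fingers": 0.6}]}}

```text
clock: 2.9
eef_pos: [0.437, -0.0652, 0.2687]
tool_rot: [0.362, 0.605, -0.359, 0.611]
ft_force: [-1.0, 0.3, 0.8]
grip_width: 0.0513
```

```bash
python3 - <<'E'
from h import *
st((.458,-.027,.167)); snap('wrist','w2.png')
E
```

```text
t 2.9 p [ 0.437  -0.0652  0.2687] yang 0.501 tilt [ 0.01  -0.001 -1.   ] F [-1.   0.3  0.8] T [-0.02  0.03 -0.03] w 0.0513 j6 0.92
tool shift [ 0.1019  0.036  -0.0241]
```

View pics/w2.png

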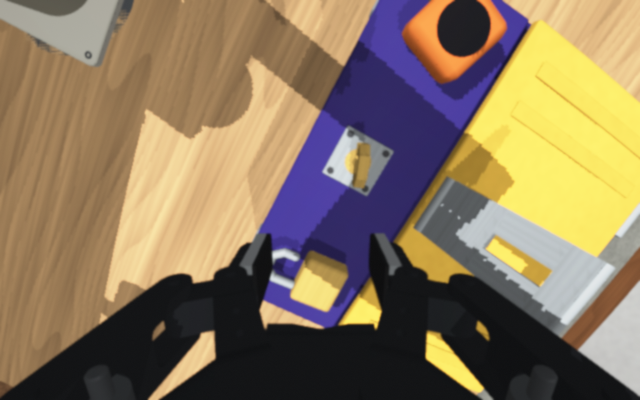

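The wrist view shows the eye at (362,165), nearly upright in the image and so nearly square to the jaws. The plate centre is near (358,160).

```bash
python3 - <<'E'
from h import *
c=camera('wrist'); i=cv2.cvtColor(c['frame'],cv2.COLOR_RGB2BGR)
cv2.imwrite('pics/w2z.png',cv2.resize(i[115:205,310:410],None,fx=6,fy=6,interpolation=cv2.INTER_CUBIC))
E
```

```text
(no output)
```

View pics/w2z.png

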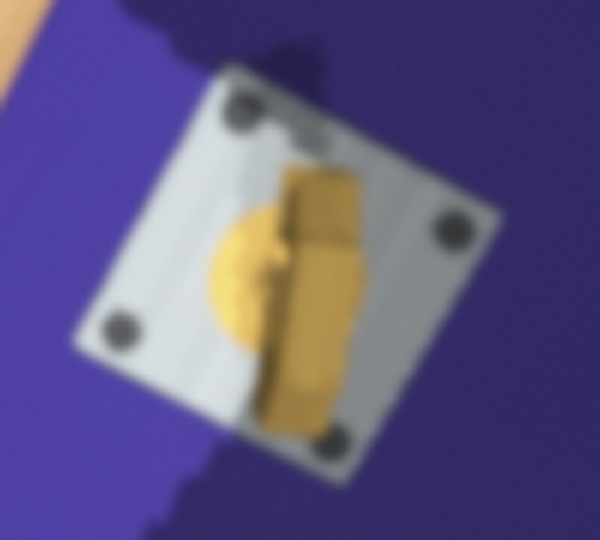

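```bash
python3 - <<'E'
from h import *
c=camera('wrist')
f=lambda p,z:onz(c,310+(p[0]+.5)/6-.5,115+(p[1]+.5)/6-.5,z)
pl=[f(p,.152) for p in[(230,65),(502,215),(342,485),(74,342)]];print(np.mean(pl,0),[np.round(np.linalg.norm(pl[i]-pl[i-1]),4) for i in range(4)])
for i in range(2):
  d=pl[(i+1)%4]-pl[i];print(np.arctan2(d[1],d[0]))
# top face flat part corners z=.187
e1,e2=f((331,243),.187),f((317,388),.187) ;d=e1-e2;print('eye mid',(e1+e2)/2,np.linalg.norm(d),np.arctan2(d[1],d[0]))
e=[f((360,242),.187),f((340,395),.187),f((298,240),.187),f((282,385),.187)]
for a,b in((0,1),(2,3)):
  d=e[b]-e[a];print(np.arctan2(d[1],d[0])%np.pi)
st((e1+e2)/2)
E
```

```text
[ 0.45841585 -0.02647977  0.152     ] [np.float64(0.0509), np.float64(0.0507), np.float64(0.0515), np.float64(0.0515)]
0.012029957368254454
-1.5630755000024077
eye mid [ 0.45889814 -0.02602341  0.187     ] 0.021135284248458345 2.01089476465766
1.9811049317662603
1.99212320515803
t 3.05 p [ 0.4371 -0.0652  0.2687] yang 0.496 tilt [ 0.01  -0.001 -1.   ] F [ 0.7  0.5 -0.1] T [0.02 0.01 0.02] w 0.0515 j6 0.93
tool shift [ 0.0819  0.0372 -0.0246]
```

Call:
{"method": "arm_command", "body": {"motion": [{"x": 0,"y": 0.0125,"z": -0.008,"roll": 0.07,"fingers": 0.6},{"x": 0,"y": 0.0125,"z": -0.008,"roll": 0,"fingers": 0.6},{"x": 0,"y": 0.0125,"z": -0.008,"roll": 0,"fingers": 0.6},{"x": 0.03,"y": 0,"z": 0,"roll": 0,"fingers": 0.6},{"x": 0,"y": 0,"z": 0,"roll": 0,"fingers": 0.6}]}}

```text
clock: 3.47
eef_pos: [0.4607, -0.0265, 0.238]
tool_rot: [0.389, 0.588, -0.387, 0.594]
ft_force: [-2.1, 0.4, -2.4]
grip_width: 0.0513
```

```bash
python3 - <<'E'
from h import *
st((.4585,-.0265,.170))
E
```

```text
t 3.4667 p [ 0.4607 -0.0265  0.238 ] yang 0.41 tilt [ 0.009 -0.001 -1.   ] F [-2.1  0.4 -2.4] T [0.03 0.14 0.07] w 0.0513 j6 1.1
tool shift [ 0.0679 -0.0025 -0.0012]
```

Call:
{"method": "arm_command", "body": {"motion": [{"x": 0.022,"y": -0.002,"z": -0.001,"roll": 0,"fingers": 0.6},{"x": 0.022,"y": 0,"z": 0,"roll": 0,"fingers": 0.6},{"x": 0.02,"y": 0,"z": 0,"roll": 0,"fingers": 0.6},{"x": 0,"y": 0,"z": 0,"roll": 0,"fingers": 0.6}]}}

```text
clock: 3.8
eef_pos: [0.4609, -0.0265, 0.1759]
tool_rot: [0.392, 0.586, -0.387, 0.594]
ft_force: [-0.9, 0.5, -0.6]
grip_width: 0.051
```

```bash
python3 - <<'E'
from h import *
st((.4585,-.0265,.170)); snap('wrist','w3.png')
E
```

```text
t 3.8 p [ 0.4609 -0.0265  0.1759] yang 0.404 tilt [ 0.013 -0.002 -1.   ] F [-0.9  0.5 -0.6] T [-0.06  0.09 -0.02] w 0.051 j6 1.11
tool shift [ 0.0058 -0.0023 -0.001 ]
```

View pics/w3.png

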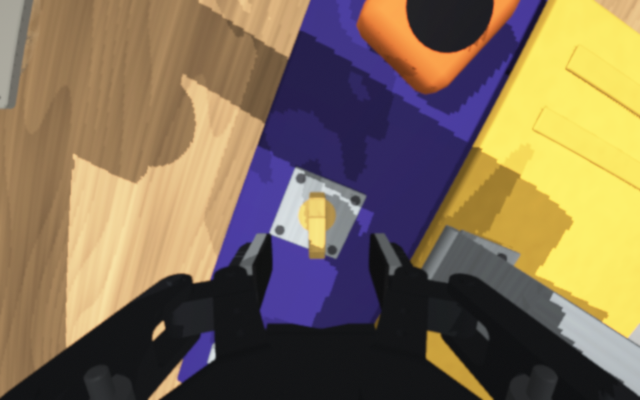

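```bash
python3 - <<'E'
from h import *
o=get_obs();c=camera('wrist');M=R.from_quat(o['tool_rot']).as_matrix();p=np.array(o['eef_pos'])
print(proj(c,p),proj(c,p+M[:,1]*.025),proj(c,(.4585,-.0265,.187)),proj(c,(.4585,-.0265,.176)))
E
```

```text
(np.float64(320.3310467853966), np.float64(229.48739053091435)) (np.float64(361.1664720031204), np.float64(229.47379144495198)) (np.float64(314.7886395375682), np.float64(232.9564780685963)) (np.float64(314.85128493351704), np.float64(225.91442631934044))
```

The eye sits between the pads. I'll lower slightly, then close.

Call:
{"method": "arm_command", "body": {"motion": [{"x": 0.006,"y": -0.002,"z": 0,"roll": 0,"fingers": 0.6},{"x": 0,"y": 0,"z": 0,"roll": 0,"fingers": 0.05},{"x": 0,"y": 0,"z": 0,"roll": 0,"fingers": 0.05},{"x": 0,"y": 0,"z": 0,"roll": 0,"fingers": 0.05},{"x": 0,"y": 0,"z": 0,"roll": 0,"fingers": 0.05},{"x": 0,"y": 0,"z": 0,"roll": 0,"fingers": 0.05},{"x": 0,"y": 0,"z": 0,"roll": 0,"fingers": 0.05}]}}

```text
clock: 4.48
eef_pos: [0.4668, -0.0284, 0.1809]
tool_rot: [0.396, 0.579, -0.384, 0.6]
ft_force: [0.3, 0.5, 0.9]
grip_width: 0.0043
```

```bash
python3 - <<'E'
from h import *
st((.4585,-.0265,.170))
E
```

```text
t 4.4833 p [ 0.4668 -0.0284  0.1809] yang 0.402 tilt [ 0.033 -0.003 -0.999] F [0.3 0.5 0.9] T [0.09 0.03 0.  ] w 0.0043 j6 1.11
tool shift [ 0.0106 -0.0072 -0.0051]
```

The jaws closed to 4 mm and the tool rose, so the grasp missed. I'll look before doing anything else.

```bash
python3 - <<'E'
from h import *
snap('wrist','w4.png')
c=snap('scene','s4.png')
i=cv2.imread('pics/s4.png'); cv2.imwrite('pics/s4z.png',cv2.resize(i[115:215,260:390],None,fx=6,fy=6,interpolation=cv2.INTER_CUBIC))
E
```

```text
(no output)
```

View pics/w4.png

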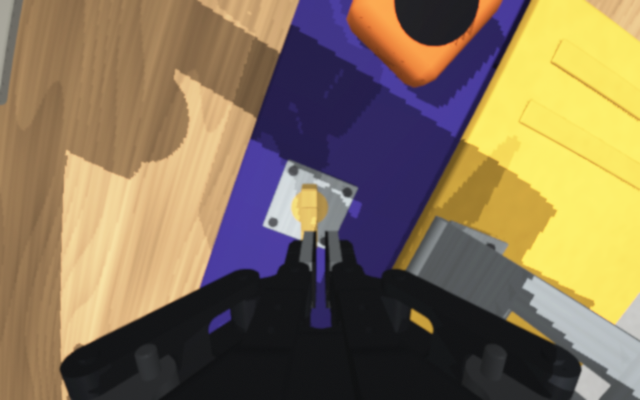

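View pics/s4z.png

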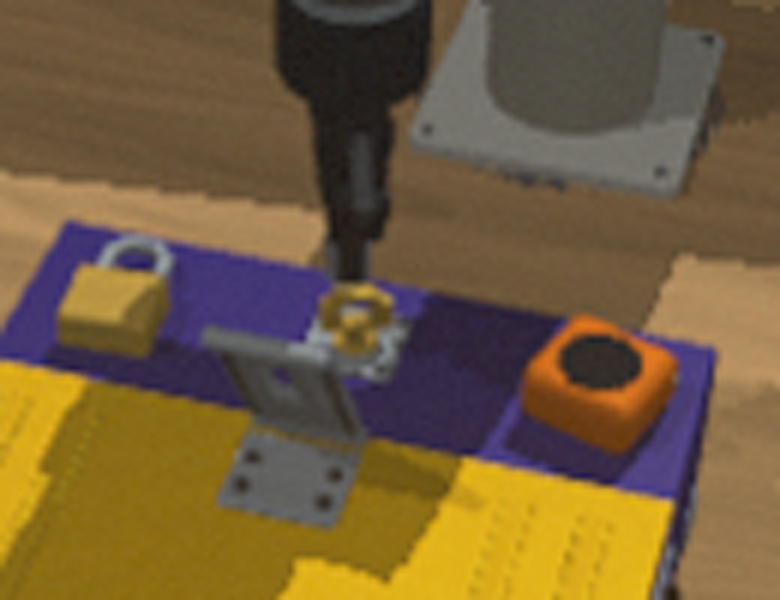

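```bash
python3 - <<'E'
from h import *
o=get_obs();c=camera('wrist');s=camera('scene');M=R.from_quat(o['tool_rot']).as_matrix();p=np.array(o['eef_pos'])
u=proj(c,p);print('wrist',u)
q=proj(s,p);print('scene z',((q[0]-260)*6,(q[1]-115)*6))
for b in(.01,.02,.03):
  q=proj(s,p-M[:,0]*b);print(b,proj(c,p-M[:,0]*b),((q[0]-260)*6,(q[1]-115)*6))
for z in(.152,.187):
  q=proj(s,(.4585,-.0265,z));print('staple',z,proj(c,(.4585,-.0265,z)),((q[0]-260)*6,(q[1]-115)*6))
i=cv2.imread('pics/w4.png'); cv2.imwrite('pics/w4z.png',cv2.resize(i[150:310,240:400],None,fx=4,fy=4,interpolation=cv2.INTER_CUBIC))
E
```

```text
wrist (np.float64(320.35226482745173), np.float64(229.47530262832998))
scene z (np.float64(344.3904384099184), np.float64(308.897979239171))
0.01 (np.float64(320.3579641126943), np.float64(235.9649720253872)) (np.float64(344.7906490351387), np.float64(294.23081448398443))
0.02 (np.float64(320.36435001308615), np.float64(243.2443982561415)) (np.float64(345.19524636897995), np.float64(279.3976756464799))
0.03 (np.float64(320.3715530225788), np.float64(251.46539210724757)) (np.float64(345.60429614187626), np.float64(264.39597010379794))
staple 0.152 (np.float64(309.4947699398711), np.float64(207.16193305942986)) (np.float64(351.5269274557337), np.float64(340.04818316112863))
staple 0.187 (np.float64(309.10857632099555), np.float64(226.05131606786898)) (np.float64(352.2563640461003), np.float64(290.9604993052619))
```

View pics/w4z.png

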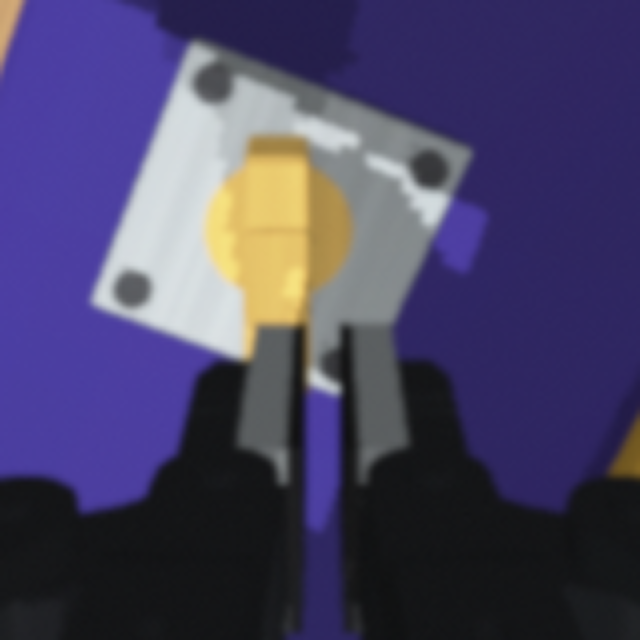

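The tips look higher than the reported TCP suggests. I'll back off upward and check the tip location in the scene view.

Call:
{"method": "arm_command", "body": {"motion": [{"x": -0.03,"y": 0,"z": 0,"roll": 0,"fingers": 0.05},{"x": -0.03,"y": 0,"z": 0,"roll": 0,"fingers": 0.05},{"x": 0,"y": 0,"z": 0,"roll": 0,"fingers": 0.05}]}}

```text
clock: 4.93
eef_pos: [0.4618, -0.0279, 0.2396]
tool_rot: [0.394, 0.582, -0.386, 0.597]
ft_force: [1.0, 0.3, 0.5]
grip_width: 0.0041
```

```bash
python3 - <<'E'
from h import *
st();o=get_obs()
c=snap('scene','s5.png');M=R.from_quat(o['tool_rot']).as_matrix();p=np.array(o['eef_pos'])
i=cv2.imread('pics/s5.png'); 
q=proj(c,p);print(q,[((proj(c,p-M[:,0]*b)[0]-270)*6,(proj(c,p-M[:,0]*b)[1]-95)*6) for b in(0,.01,.02,.03)])
cv2.imwrite('pics/s5z.png',cv2.resize(i[95:195,270:380],None,fx=6,fy=6,interpolation=cv2.INTER_CUBIC))
snap('wrist','w5.png');
E
```

```text
t 4.9333 p [ 0.4618 -0.0279  0.2396] yang 0.402 tilt [ 0.024 -0.002 -1.   ] F [1.  0.3 0.5] T [ 0.04 -0.04 -0.03] w 0.0041 j6 1.11
(np.float64(318.1457484835439), np.float64(151.12478696072785)) [(np.float64(288.87449090126347), np.float64(336.7487217643671)), (np.float64(289.25428241180634), np.float64(321.168129772913)), (np.float64(289.638331421737), np.float64(305.4055420341342)), (np.float64(290.02670239469194), np.float64(289.45804335194634))]
```

View pics/s5z.png

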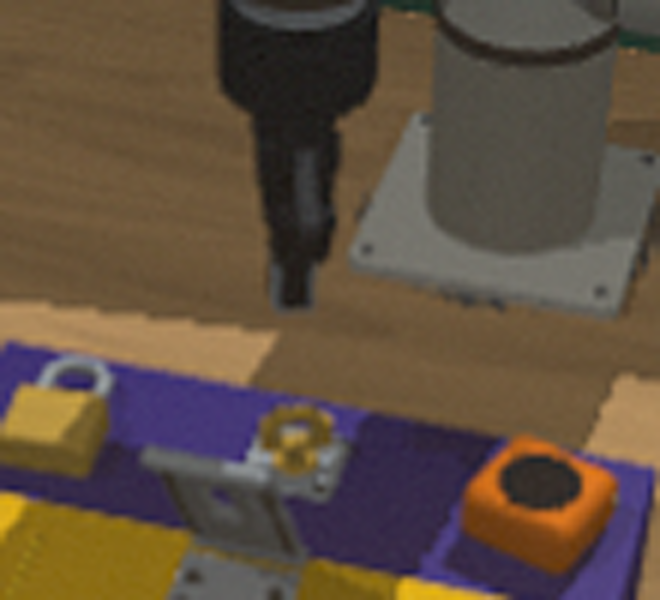

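View pics/w5.png

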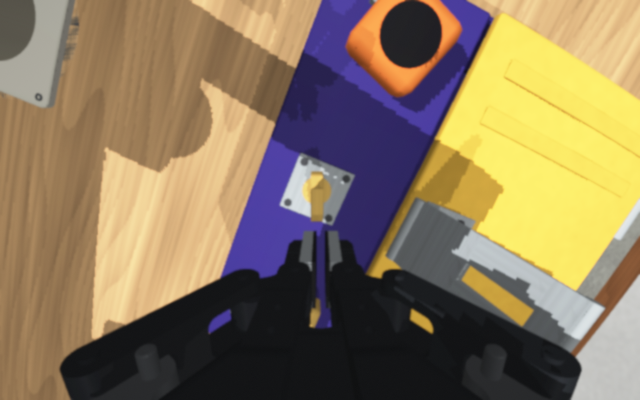

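In the scene view the drawn tip ends at zoom y≈308, but the reported TCP projects to 337. I'll settle it with a gentle touch on bare apron between the staple and the tape.

Call:
{"method": "arm_command", "body": {"motion": [{"x": 0,"y": 0.003,"z": -0.033,"roll": 0,"fingers": 0.05},{"x": 0,"y": 0.003,"z": -0.033,"roll": 0,"fingers": 0.05},{"x": 0.03,"y": 0,"z": 0,"roll": 0,"fingers": 0.05},{"x": 0.02,"y": 0,"z": 0,"roll": 0,"fingers": 0.05},{"x": 0,"y": 0,"z": 0,"roll": 0,"fingers": 0.05}]}}

```text
clock: 5.45
eef_pos: [0.4393, 0.037, 0.18]
tool_rot: [0.393, 0.584, -0.388, 0.595]
ft_force: [-0.8, 0.1, 0.6]
grip_width: 0.0042
```

Call:
{"method": "arm_command", "body": {"motion": [{"x": 0.005,"y": 0,"z": 0,"roll": 0,"fingers": 0.05},{"x": 0.005,"y": 0,"z": 0,"roll": 0,"fingers": 0.05}]}}

```text
clock: 5.62
eef_pos: [0.4384, 0.037, 0.1687]
tool_rot: [0.393, 0.585, -0.389, 0.594]
ft_force: [-0.3, 0.5, 1.1]
grip_width: 0.0043
```

Call:
{"method": "arm_command", "body": {"motion": [{"x": 0.004,"y": 0,"z": 0,"roll": 0,"fingers": 0.05}]}}

```text
clock: 5.7
eef_pos: [0.4385, 0.0367, 0.1644]
tool_rot: [0.393, 0.585, -0.389, 0.594]
ft_force: [0.2, -0.5, 0.5]
grip_width: 0.0043
```

Call:
{"method": "arm_command", "body": {"motion": [{"x": 0.004,"y": 0,"z": 0,"roll": 0,"fingers": 0.05}]}}

```text
clock: 5.78
eef_pos: [0.4389, 0.0365, 0.1604]
tool_rot: [0.393, 0.584, -0.389, 0.594]
ft_force: [0.3, 0.2, 0.1]
grip_width: 0.0044
```

Call:
{"method": "arm_command", "body": {"motion": [{"x": 0.004,"y": 0,"z": 0,"roll": 0,"fingers": 0.05}]}}

```text
clock: 5.87
eef_pos: [0.4395, 0.0362, 0.1565]
tool_rot: [0.393, 0.584, -0.389, 0.594]
ft_force: [-0.2, 0.0, 0.3]
grip_width: 0.0041
```

Call:
{"method": "arm_command", "body": {"motion": [{"x": 0.004,"y": 0,"z": 0,"roll": 0,"fingers": 0.05}]}}

```text
clock: 5.95
eef_pos: [0.44, 0.0359, 0.1525]
tool_rot: [0.394, 0.584, -0.389, 0.594]
ft_force: [-0.3, -0.2, -0.1]
grip_width: 0.0046
```

Call:
{"method": "arm_command", "body": {"motion": [{"x": 0.003,"y": 0,"z": 0,"roll": 0,"fingers": 0.05}]}}

```text
clock: 6.03
eef_pos: [0.4403, 0.0357, 0.1493]
tool_rot: [0.394, 0.583, -0.389, 0.594]
ft_force: [0.5, -0.1, -0.3]
grip_width: 0.0039
```

Call:
{"method": "arm_command", "body": {"motion": [{"x": 0.003,"y": 0,"z": 0,"roll": 0,"fingers": 0.05}]}}

```text
clock: 6.12
eef_pos: [0.4406, 0.0356, 0.1462]
tool_rot: [0.394, 0.583, -0.389, 0.594]
ft_force: [-0.0, -0.2, 0.4]
grip_width: 0.004
```

There's no contact at 0.146, which is already below the apron height, so the offset is real. I'll keep going down.

Call:
{"method": "arm_command", "body": {"motion": [{"x": 0.003,"y": 0,"z": 0,"roll": 0,"fingers": 0.05}]}}

```text
clock: 6.2
eef_pos: [0.4409, 0.0355, 0.143]
tool_rot: [0.394, 0.583, -0.389, 0.594]
ft_force: [0.2, 0.1, -0.3]
grip_width: 0.0043
```

Call:
{"method": "arm_command", "body": {"motion": [{"x": 0.003,"y": 0,"z": 0,"roll": 0,"fingers": 0.05}]}}

```text
clock: 6.28
eef_pos: [0.4411, 0.0354, 0.1399]
tool_rot: [0.395, 0.583, -0.389, 0.594]
ft_force: [-0.3, -0.4, 0.0]
grip_width: 0.0042
```

Call:
{"method": "arm_command", "body": {"motion": [{"x": 0.003,"y": 0,"z": 0,"roll": 0,"fingers": 0.05}]}}

```text
clock: 6.37
eef_pos: [0.4412, 0.0354, 0.1367]
tool_rot: [0.395, 0.583, -0.389, 0.594]
ft_force: [1.0, -0.4, 0.0]
grip_width: 0.0041
```

Call:
{"method": "arm_command", "body": {"motion": [{"x": 0.003,"y": 0,"z": 0,"roll": 0,"fingers": 0.05}]}}

```text
clock: 6.45
eef_pos: [0.4414, 0.0354, 0.1334]
tool_rot: [0.395, 0.583, -0.389, 0.595]
ft_force: [-0.7, -0.5, -0.3]
grip_width: 0.0045
```

Call:
{"method": "arm_command", "body": {"motion": [{"x": 0.003,"y": 0,"z": 0,"roll": 0,"fingers": 0.05}]}}

```text
clock: 6.53
eef_pos: [0.4414, 0.0354, 0.1301]
tool_rot: [0.395, 0.583, -0.389, 0.595]
ft_force: [0.7, -0.6, -1.2]
grip_width: 0.0042
```

```bash
python3 - <<'E'
from h import *
st();o=get_obs()
c=snap('scene','s6.png');p=np.array(o['eef_pos'])
i=cv2.imread('pics/s6.png'); 
print([((proj(c,p+[0,0,b])[0]-270)*6,(proj(c,p+[0,0,b])[1]-95)*6) for b in(0,.01,.02,.03)])
cv2.imwrite('pics/s6z.png',cv2.resize(i[95:195,270:380],None,fx=6,fy=6,interpolation=cv2.INTER_CUBIC))
E
```

```text
t 6.5333 p [0.4414 0.0354 0.1301] yang 0.397 tilt [ 0.018 -0.002 -1.   ] F [ 0.7 -0.6 -1.2] T [-0.04 -0.02  0.06] w 0.0042 j6 1.26
[(np.float64(408.1459818521323), np.float64(492.4090077823559)), (np.float64(409.0124006652094), np.float64(478.9242099943685)), (np.float64(409.8880176827222), np.float64(465.28610449747737)), (np.float64(410.77296693990195), np.float64(451.49224874484713))]
```

View pics/s6z.png

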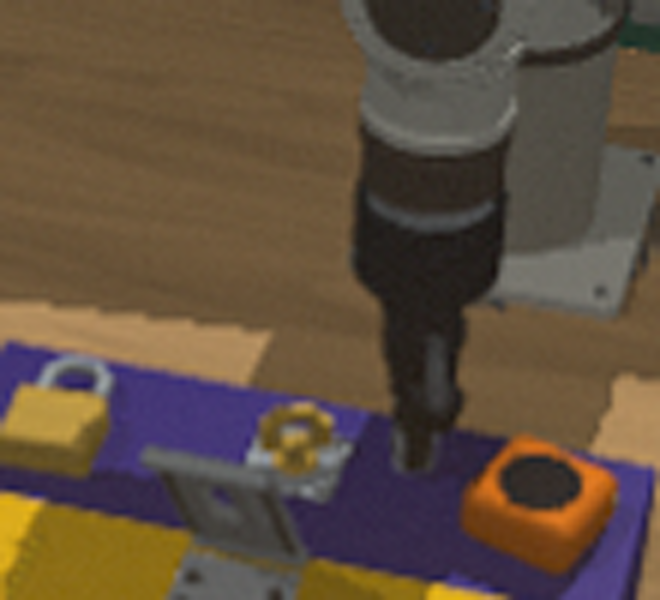

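The tip now ends just above the apron at (415,473), about 15-20 mm behind the reported point. A little further should make contact.

Call:
{"method": "arm_command", "body": {"motion": [{"x": 0.002,"y": 0,"z": 0,"roll": 0,"fingers": 0.05}]}}

```text
clock: 6.67
eef_pos: [0.4413, 0.0354, 0.1278]
tool_rot: [0.394, 0.583, -0.389, 0.594]
ft_force: [-7.1, 0.5, 33.9]
grip_width: 0.0041
```

Call:
{"method": "arm_command", "body": {"motion": [{"x": 0.002,"y": 0,"z": 0,"roll": 0,"fingers": 0.05}]}}

```text
clock: 6.75
eef_pos: [0.4413, 0.0354, 0.1278]
tool_rot: [0.395, 0.583, -0.389, 0.595]
ft_force: [-10.4, -0.9, 29.9]
grip_width: 0.004
```

Call:
{"method": "arm_command", "body": {"motion": [{"x": 0.002,"y": 0,"z": 0,"roll": 0,"fingers": 0.05}]}}

```text
clock: 6.83
eef_pos: [0.4414, 0.0354, 0.1279]
tool_rot: [0.395, 0.582, -0.388, 0.595]
ft_force: [-6.6, -0.6, 15.8]
grip_width: 0.0044
```

Call:
{"method": "arm_command", "body": {"motion": [{"x": 0.002,"y": 0,"z": 0,"roll": 0,"fingers": 0.05}]}}

```text
clock: 6.92
eef_pos: [0.4414, 0.0354, 0.1279]
tool_rot: [0.395, 0.582, -0.388, 0.595]
ft_force: [-4.8, 0.1, 14.7]
grip_width: 0.0044
```

The closed fingers touch the apron (z 0.150) at a reported z of 0.128, so the real tips are 22 mm above the reported TCP. I'll lift off and check whether opening and closing the fingers moves the reading.

Call:
{"method": "arm_command", "body": {"motion": [{"x": -0.03,"y": 0,"z": 0,"roll": 0,"fingers": 0.05},{"x": -0.03,"y": 0,"z": 0,"roll": 0,"fingers": 0.05},{"x": 0,"y": 0,"z": 0,"roll": 0,"fingers": 0.05}]}}

```text
clock: 7.17
eef_pos: [0.4382, 0.0355, 0.1894]
tool_rot: [0.394, 0.583, -0.389, 0.595]
ft_force: [1.1, -0.5, 0.6]
grip_width: 0.0043
```

Call:
{"method": "arm_command", "body": {"motion": [{"x": 0,"y": -0.003,"z": 0.033,"roll": 0,"fingers": 0.4},{"x": 0,"y": -0.003,"z": 0.033,"roll": 0,"fingers": 0.4},{"x": 0,"y": 0,"z": 0,"roll": 0,"fingers": 0.4},{"x": 0,"y": 0,"z": 0,"roll": 0,"fingers": 0.4}]}}

```text
clock: 7.5
eef_pos: [0.4614, -0.0284, 0.1924]
tool_rot: [0.395, 0.582, -0.386, 0.598]
ft_force: [-0.3, -0.2, 0.2]
grip_width: 0.0343
```

```bash
python3 - <<'E'
from h import *
st((.4585,-.0265,.150)); snap('wrist','w7.png')
E
```

```text
t 7.5 p [ 0.4614 -0.0284  0.1924] yang 0.402 tilt [ 0.026 -0.002 -1.   ] F [-0.3 -0.2  0.2] T [ 0.08  0.06 -0.05] w 0.0343 j6 1.11
tool shift [ 0.0423 -0.0029 -0.0033]
```

View pics/w7.png

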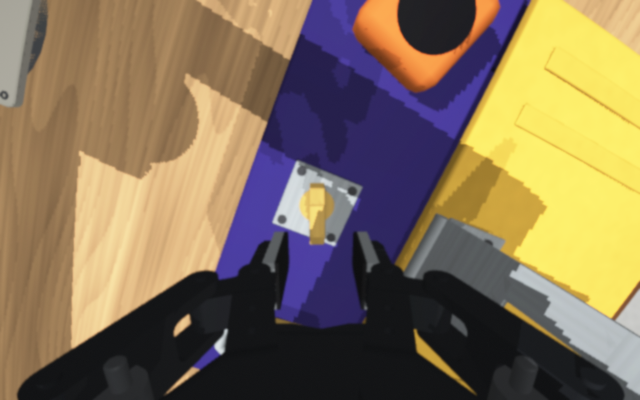

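Call:
{"method": "arm_command", "body": {"motion": [{"x": 0.015,"y": -0.003,"z": -0.003,"roll": 0,"fingers": 0.4},{"x": 0.015,"y": 0,"z": 0,"roll": 0,"fingers": 0.4},{"x": 0.01,"y": 0,"z": 0,"roll": 0,"fingers": 0.4},{"x": 0.005,"y": 0,"z": 0,"roll": 0,"fingers": 0.4},{"x": 0,"y": 0,"z": 0,"roll": 0,"fingers": 0.4}]}}

```text
clock: 7.97
eef_pos: [0.4572, -0.0236, 0.1448]
tool_rot: [0.394, 0.583, -0.385, 0.598]
ft_force: [0.4, 0.3, -0.4]
grip_width: 0.034
```

```bash
python3 - <<'E'
from h import *
st((.4585,-.0265,.146)); snap('wrist','w8.png')
E
```

```text
t 7.9667 p [ 0.4572 -0.0236  0.1448] yang 0.405 tilt [ 0.025 -0.001 -1.   ] F [ 0.4  0.3 -0.4] T [0.02 0.04 0.01] w 0.034 j6 1.11
tool shift [-0.0012  0.0001  0.0032]
```

View pics/w8.png

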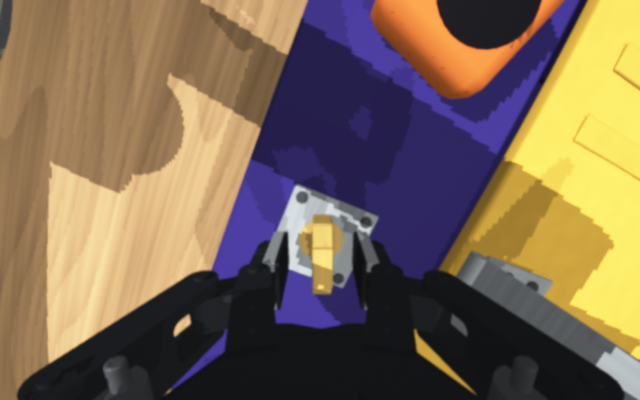

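The eye at (322,253) is centred between the pads. I'll make a small correction and close.

Call:
{"method": "arm_command", "body": {"motion": [{"x": 0,"y": 0,"z": 0.003,"roll": 0,"fingers": 0.4},{"x": 0,"y": 0,"z": 0,"roll": 0,"fingers": 0},{"x": 0,"y": 0,"z": 0,"roll": 0,"fingers": 0},{"x": 0,"y": 0,"z": 0,"roll": 0,"fingers": 0},{"x": 0,"y": 0,"z": 0,"roll": 0,"fingers": 0},{"x": 0,"y": 0,"z": 0,"roll": 0,"fingers": 0}]}}

```text
clock: 8.52
eef_pos: [0.459, -0.0258, 0.1467]
tool_rot: [0.393, 0.583, -0.384, 0.599]
ft_force: [0.8, 0.3, -1.8]
grip_width: 0.0084
```

```bash
python3 - <<'E'
from h import *
st((.4585,-.0265,.146))
E
```

```text
t 8.5167 p [ 0.459  -0.0258  0.1467] yang 0.407 tilt [ 0.026 -0.002 -1.   ] F [ 0.8  0.3 -1.8] T [-0.07  0.21  0.02] w 0.0084 j6 1.11
tool shift [ 0.0007 -0.0007  0.0004]
```

It's gripped at about 8.4 mm. Now I'll turn it counter-clockwise to line up with the slot.

Call:
{"method": "arm_command", "body": {"motion": [{"x": 0,"y": 0,"z": 0,"roll": -0.1,"fingers": 0},{"x": 0,"y": 0,"z": 0,"roll": -0.1,"fingers": 0},{"x": 0,"y": 0,"z": 0,"roll": -0.1,"fingers": 0},{"x": 0,"y": 0,"z": 0,"roll": -0.1,"fingers": 0},{"x": 0,"y": 0,"z": 0,"roll": -0.1,"fingers": 0},{"x": 0,"y": 0,"z": 0,"roll": -0.1,"fingers": 0},{"x": 0,"y": 0,"z": 0,"roll": -0.1,"fingers": 0},{"x": 0,"y": 0,"z": 0,"roll": -0.1,"fingers": 0},{"x": 0,"y": 0,"z": 0,"roll": -0.1,"fingers": 0},{"x": 0,"y": 0,"z": 0,"roll": -0.1,"fingers": 0}]}}

```text
clock: 9.35
eef_pos: [0.4589, -0.0254, 0.1467]
tool_rot: [0.044, 0.697, -0.041, 0.715]
ft_force: [0.3, -0.2, -1.1]
grip_width: 0.0081
```

```bash
python3 - <<'E'
from h import *
st((.4585,-.0265,.146))
E
```

```text
t 9.35 p [ 0.4589 -0.0254  0.1467] yang 1.45 tilt [ 0.026  0.002 -1.   ] F [ 0.3 -0.2 -1.1] T [ 0.14  0.32 -0.09] w 0.0081 j6 0.06
tool shift [ 0.0007 -0.0012 -0.0003]
```

Call:
{"method": "arm_command", "body": {"motion": [{"x": 0,"y": 0,"z": 0,"roll": -0.05,"fingers": 0},{"x": 0,"y": 0,"z": 0,"roll": -0.05,"fingers": 0},{"x": 0,"y": 0,"z": 0,"roll": -0.03,"fingers": 0}]}}

```text
clock: 9.6
eef_pos: [0.4589, -0.0253, 0.1467]
tool_rot: [-0.005, 0.698, 0.007, 0.716]
ft_force: [0.6, -0.0, -1.1]
grip_width: 0.0084
```

```bash
python3 - <<'E'
from h import *
st((.4585,-.0265,.146))
E
```

```text
t 9.6 p [ 0.4589 -0.0253  0.1467] yang 1.588 tilt [ 0.026  0.003 -1.   ] F [ 0.6 -0.  -1.1] T [ 0.12  0.31 -0.37] w 0.0084 j6 -0.08
tool shift [ 0.0007 -0.0012 -0.0005]
```

The torque rose to -0.37 N m, which suggests it's at the stop. I'll release, rise and look.

Call:
{"method": "arm_command", "body": {"motion": [{"x": 0,"y": 0,"z": 0,"roll": 0,"fingers": 0.4},{"x": 0,"y": 0,"z": 0,"roll": 0,"fingers": 0.4},{"x": 0,"y": 0,"z": 0,"roll": 0,"fingers": 0.4},{"x": -0.03,"y": 0,"z": 0,"roll": 0,"fingers": 0.4},{"x": -0.04,"y": 0,"z": 0,"roll": 0,"fingers": 0.4},{"x": -0.04,"y": 0,"z": 0,"roll": 0,"fingers": 0.4},{"x": 0,"y": 0,"z": 0,"roll": 0,"fingers": 0.4}]}}

```text
clock: 10.18
eef_pos: [0.4546, -0.0255, 0.2593]
tool_rot: [-0.003, 0.699, 0.006, 0.715]
ft_force: [2.2, 0.4, 0.2]
grip_width: 0.0341
```

```bash
python3 - <<'E'
from h import *
st(); snap('wrist','w9.png')
E
```

```text
t 10.1833 p [ 0.4546 -0.0255  0.2593] yang 1.584 tilt [ 0.022  0.004 -1.   ] F [2.2 0.4 0.2] T [-0.01 -0.07  0.02] w 0.0341 j6 -0.07
```

View pics/w9.png

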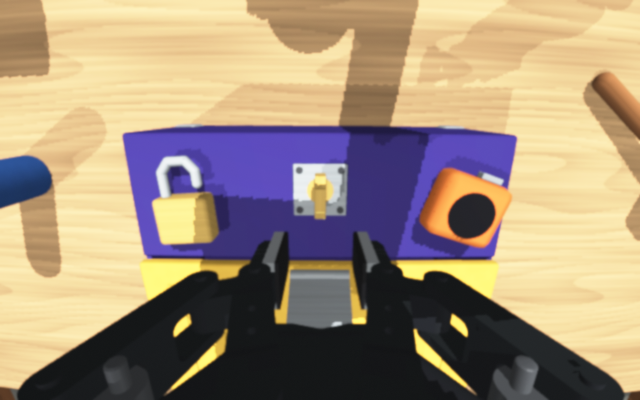

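The eye at (320,195) is in line with chest x and square to its base plate. Now I'll close the fingers, go over the hasp and come down behind it.

Call:
{"method": "arm_command", "body": {"motion": [{"x": -0.03,"y": 0,"z": 0,"roll": 0,"fingers": 0},{"x": -0.03,"y": 0,"z": 0,"roll": 0,"fingers": 0},{"x": -0.01,"y": 0,"z": 0.02,"roll": 0.01,"fingers": 0},{"x": 0,"y": 0,"z": 0.035,"roll": 0,"fingers": 0},{"x": 0,"y": 0,"z": 0.035,"roll": 0,"fingers": 0},{"x": 0,"y": 0,"z": 0.035,"roll": 0,"fingers": 0},{"x": 0,"y": 0,"z": 0.035,"roll": 0,"fingers": 0},{"x": 0,"y": 0,"z": 0.035,"roll": 0,"fingers": 0},{"x": 0,"y": 0,"z": 0,"roll": 0,"fingers": 0},{"x": 0,"y": 0,"z": 0,"roll": 0,"fingers": 0}]}}

```text
clock: 11.07
eef_pos: [0.6524, -0.0247, 0.315]
tool_rot: [0.002, 0.707, 0.001, 0.707]
ft_force: [0.4, -0.8, 0.1]
grip_width: -0.0001
```

```bash
python3 - <<'E'
from h import *
st((.66,-.0265,.235)); snap('scene','s10.png')
E
```

```text
t 11.0667 p [ 0.6524 -0.0247  0.315 ] yang 1.569 tilt [ 0.001  0.005 -1.   ] F [ 0.4 -0.8  0.1] T [0.02 0.   0.01] w -0.0001 j6 -0.04
tool shift [ 0.08   -0.0023  0.0075]
```

View pics/s10.png

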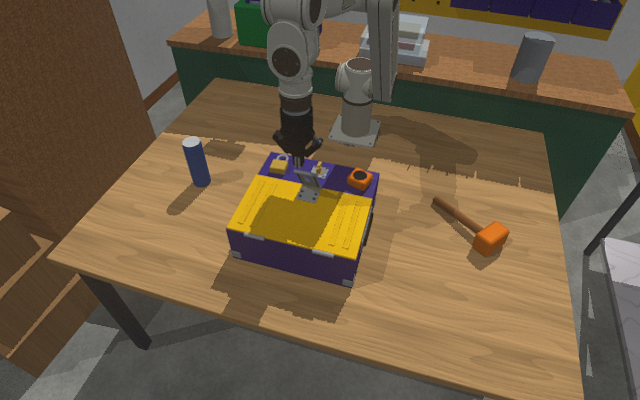

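```bash
python3 - <<'E'
from h import *
o=get_obs();c=snap('scene','s11.png');t=snap('top','t11.png');p=np.array(o['eef_pos'])
print(proj(c,p),proj(c,p+[0,0,.022]),proj(t,p+[0,0,.022]), proj(c,(.612,-.027,.282)))
i=cv2.imread('pics/s11.png');cv2.imwrite('pics/s11z.png',cv2.resize(i[100:220,240:370],None,fx=5,fy=5,interpolation=cv2.INTER_CUBIC))
i=cv2.imread('pics/t11.png');cv2.imwrite('pics/t11z.png',cv2.resize(i[135:280,245:400],None,fx=4,fy=4,interpolation=cv2.INTER_CUBIC))
E
```

```text
(np.float64(298.8265359727886), np.float64(173.12230907906005)) (np.float64(298.6084751337138), np.float64(166.7953609533671)) (np.float64(318.02365056658346), np.float64(162.25715175954718)) (np.float64(302.92838415528877), np.float64(172.11937046561414))
```

View pics/s11z.png

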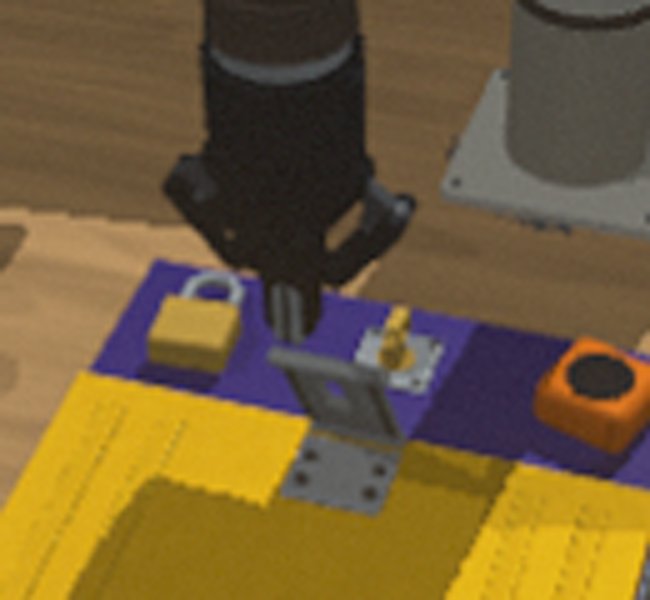

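View pics/t11z.png

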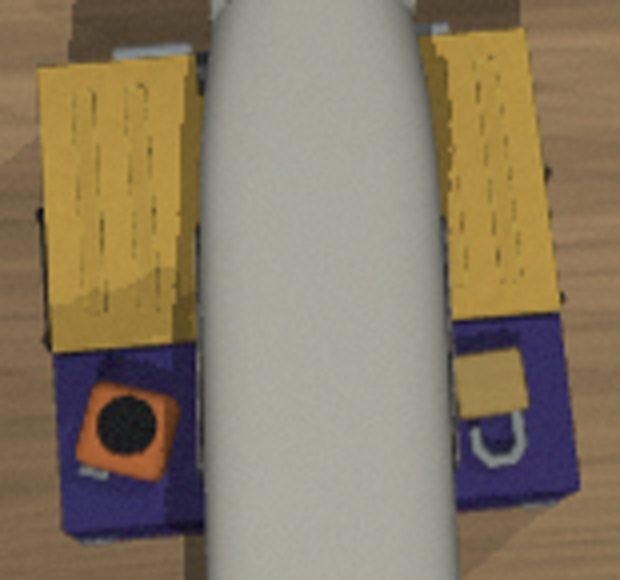

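The tip at (298,168) matches the corrected position behind and above the hasp. Now I'll lower behind it.

Call:
{"method": "arm_command", "body": {"motion": [{"x": 0.02,"y": -0.002,"z": 0.006,"roll": 0,"fingers": 0},{"x": 0.03,"y": 0,"z": 0,"roll": 0,"fingers": 0},{"x": 0.025,"y": 0,"z": 0,"roll": 0,"fingers": 0},{"x": 0,"y": 0,"z": 0,"roll": 0,"fingers": 0}]}}

```text
clock: 11.55
eef_pos: [0.6524, -0.0264, 0.2489]
tool_rot: [0.003, 0.702, 0.001, 0.712]
ft_force: [-0.8, 0.1, -0.2]
grip_width: 0.0002
```

```bash
python3 - <<'E'
from h import *
st()
c=snap('scene','s12.png')
i=cv2.imread('pics/s12.png');cv2.imwrite('pics/s12z.png',cv2.resize(i[100:220,240:370],None,fx=5,fy=5,interpolation=cv2.INTER_CUBIC))
E
```

```text
t 11.55 p [ 0.6524 -0.0264  0.2489] yang 1.569 tilt [ 0.014  0.005 -1.   ] F [-0.8  0.1 -0.2] T [ 0.04  0.1  -0.  ] w 0.0002 j6 -0.04
```

View pics/s12z.png

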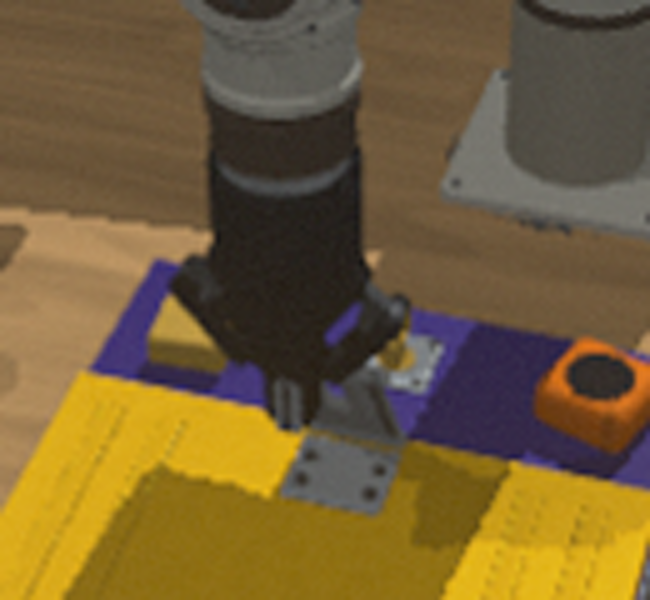

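The finger is behind the hasp. I'll go slightly lower, then push forward in short steps.

Call:
{"method": "arm_command", "body": {"motion": [{"x": 0.013,"y": 0,"z": 0,"roll": 0,"fingers": 0},{"x": 0,"y": 0,"z": -0.011,"roll": 0,"fingers": 0},{"x": 0,"y": 0,"z": -0.011,"roll": 0,"fingers": 0},{"x": 0,"y": 0,"z": -0.011,"roll": 0,"fingers": 0},{"x": -0.003,"y": 0,"z": -0.011,"roll": 0,"fingers": 0},{"x": -0.003,"y": 0,"z": -0.011,"roll": 0,"fingers": 0}]}}

```text
clock: 12.1
eef_pos: [0.5998, -0.0265, 0.264]
tool_rot: [0.002, 0.69, 0.0, 0.724]
ft_force: [1.5, 0.2, -0.5]
grip_width: -0.0
```

```bash
python3 - <<'E'
from h import *
st()
E
```

```text
t 12.1 p [ 0.5998 -0.0265  0.264 ] yang 1.568 tilt [ 0.049  0.003 -0.999] F [ 1.5  0.2 -0.5] T [ 0.02 -0.27  0.02] w -0.0 j6 -0.04
```

```bash
python3 - <<'E'
from h import *
c=snap('scene','s13.png')
i=cv2.imread('pics/s13.png');cv2.imwrite('pics/s13z.png',cv2.resize(i[100:220,240:370],None,fx=5,fy=5,interpolation=cv2.INTER_CUBIC))
E
```

```text
(no output)
```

View pics/s13z.png

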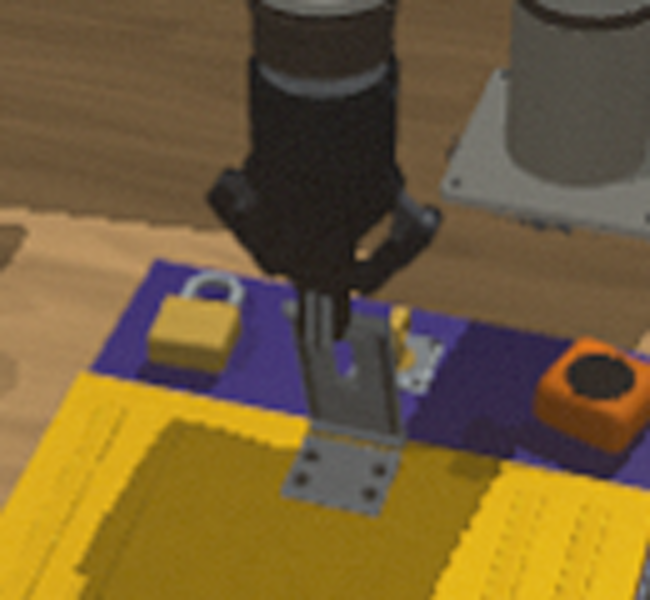

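The hasp is swinging up with the finger still behind it. I'll continue and correct for the upward drift.

Call:
{"method": "arm_command", "body": {"motion": [{"x": 0.006,"y": 0,"z": -0.01,"roll": 0,"fingers": 0},{"x": 0.006,"y": 0,"z": -0.01,"roll": 0,"fingers": 0},{"x": 0.006,"y": 0,"z": -0.01,"roll": 0,"fingers": 0}]}}

```text
clock: 12.4
eef_pos: [0.5752, -0.0268, 0.2605]
tool_rot: [0.002, 0.679, -0.0, 0.734]
ft_force: [1.1, -0.6, 1.4]
grip_width: 0.0002
```

```bash
python3 - <<'E'
from h import *
st()
E
```

```text
t 12.4 p [ 0.5752 -0.0268  0.2605] yang 1.568 tilt [ 0.079  0.002 -0.997] F [ 1.1 -0.6  1.4] T [-0.01 -0.35  0.04] w 0.0002 j6 -0.05
```

Call:
{"method": "arm_command", "body": {"motion": [{"x": 0.004,"y": 0,"z": -0.01,"roll": 0,"fingers": 0},{"x": 0.004,"y": 0,"z": -0.01,"roll": 0,"fingers": 0},{"x": 0.004,"y": 0,"z": -0.01,"roll": 0,"fingers": 0}]}}

```text
clock: 12.65
eef_pos: [0.5502, -0.027, 0.2574]
tool_rot: [0.001, 0.67, -0.001, 0.742]
ft_force: [0.7, 0.2, 0.7]
grip_width: -0.0
```

```bash
python3 - <<'E'
from h import *
st()
c=snap('scene','s14.png')
i=cv2.imread('pics/s14.png');cv2.imwrite('pics/s14z.png',cv2.resize(i[100:220,240:370],None,fx=5,fy=5,interpolation=cv2.INTER_CUBIC))
E
```

```text
t 12.65 p [ 0.5502 -0.027   0.2574] yang 1.568 tilt [ 0.102  0.001 -0.995] F [0.7 0.2 0.7] T [ 0.01 -0.2   0.02] w -0.0 j6 -0.05
```

View pics/s14z.png

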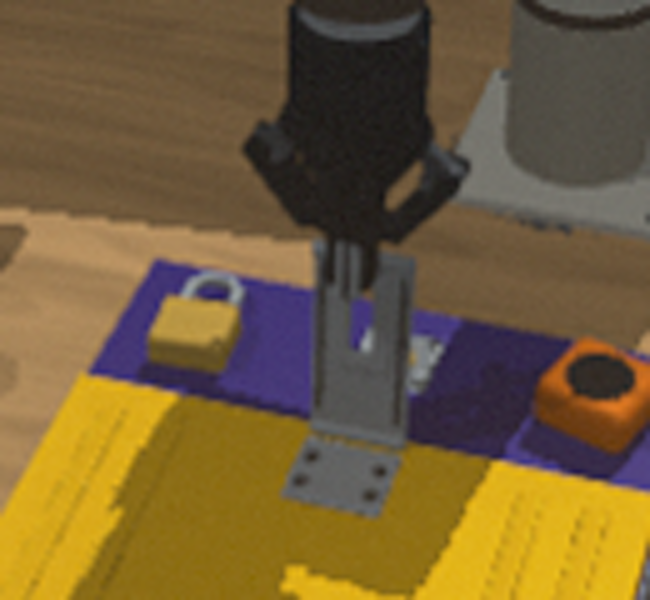

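The hasp is now near upright with the finger behind it and light forces. I'll keep pushing.

Call:
{"method": "arm_command", "body": {"motion": [{"x": 0.005,"y": 0,"z": -0.011,"roll": 0,"fingers": 0},{"x": 0.005,"y": 0,"z": -0.011,"roll": 0,"fingers": 0},{"x": 0.006,"y": 0,"z": -0.011,"roll": 0,"fingers": 0},{"x": 0.007,"y": 0,"z": -0.011,"roll": 0,"fingers": 0}]}}

```text
clock: 13.03
eef_pos: [0.5131, -0.0272, 0.2426]
tool_rot: [0.001, 0.661, -0.001, 0.75]
ft_force: [0.5, -0.5, 1.1]
grip_width: 0.0
```

```bash
python3 - <<'E'
from h import *
st()
c=snap('scene','s15.png')
i=cv2.imread('pics/s15.png');cv2.imwrite('pics/s15z.png',cv2.resize(i[100:220,240:370],None,fx=5,fy=5,interpolation=cv2.INTER_CUBIC))
E
```

```text
t 13.0333 p [ 0.5131 -0.0272  0.2426] yang 1.568 tilt [ 0.126 -0.001 -0.992] F [ 0.5 -0.5  1.1] T [-0.02 -0.05  0.01] w 0.0 j6 -0.05
```

View pics/s15z.png

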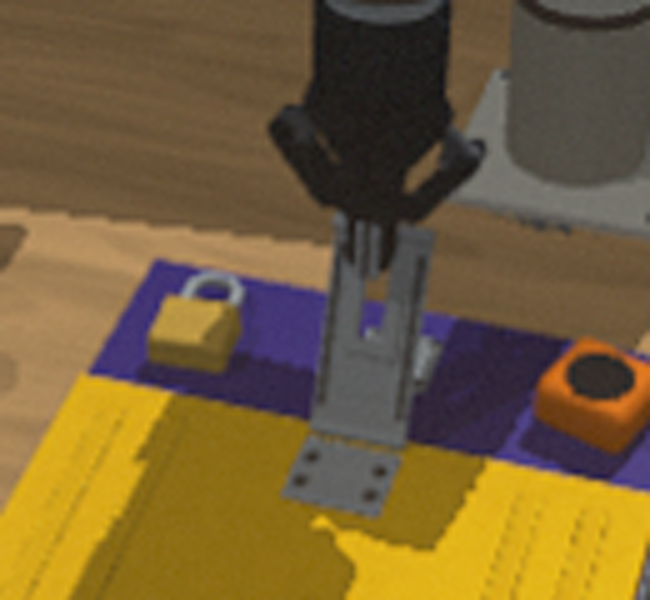

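Call:
{"method": "arm_command", "body": {"motion": [{"x": 0.005,"y": 0,"z": -0.011,"roll": 0,"fingers": 0},{"x": 0.006,"y": 0,"z": -0.011,"roll": 0,"fingers": 0},{"x": 0.007,"y": 0,"z": -0.011,"roll": 0,"fingers": 0},{"x": 0.007,"y": 0,"z": -0.011,"roll": 0,"fingers": 0}]}}

```text
clock: 13.42
eef_pos: [0.4762, -0.0273, 0.2202]
tool_rot: [0.001, 0.655, -0.002, 0.756]
ft_force: [1.2, -0.1, 0.3]
grip_width: -0.0001
```

```bash
python3 - <<'E'
from h import *
st()
c=snap('scene','s16.png')
i=cv2.imread('pics/s16.png');cv2.imwrite('pics/s16z.png',cv2.resize(i[100:220,240:370],None,fx=5,fy=5,interpolation=cv2.INTER_CUBIC))
E
```

```text
t 13.4167 p [ 0.4762 -0.0273  0.2202] yang 1.568 tilt [ 0.142 -0.001 -0.99 ] F [ 1.2 -0.1  0.3] T [ 0.05 -0.05  0.03] w -0.0001 j6 -0.06
```

View pics/s16z.png

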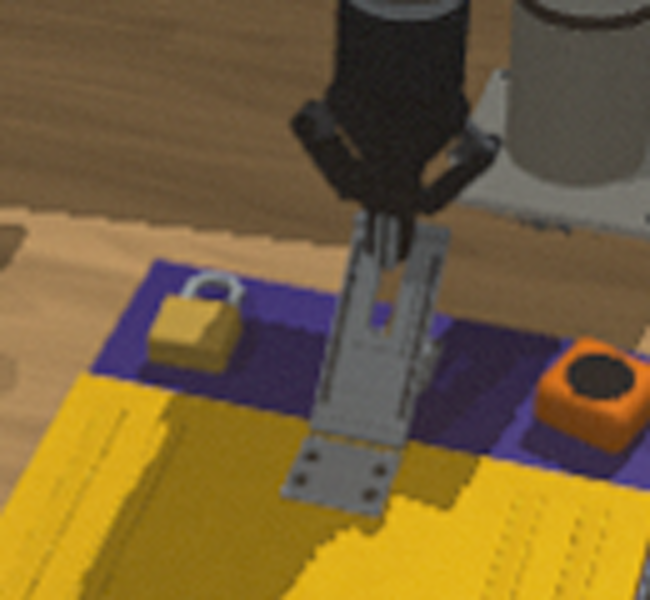

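Call:
{"method": "arm_command", "body": {"motion": [{"x": 0.009,"y": 0,"z": -0.012,"roll": 0,"fingers": 0},{"x": 0.01,"y": 0,"z": -0.012,"roll": 0,"fingers": 0},{"x": 0,"y": 0,"z": 0,"roll": 0,"fingers": 0}]}}

```text
clock: 13.72
eef_pos: [0.4549, -0.0272, 0.201]
tool_rot: [0.001, 0.654, -0.002, 0.757]
ft_force: [-0.9, -0.1, 0.6]
grip_width: 0.0006
```

```bash
python3 - <<'E'
from h import *
st()
c=snap('scene','s17.png')
i=cv2.imread('pics/s17.png');cv2.imwrite('pics/s17z.png',cv2.resize(i[100:220,240:370],None,fx=5,fy=5,interpolation=cv2.INTER_CUBIC))
snap('wrist','w17.png')
E
```

```text
t 13.7167 p [ 0.4549 -0.0272  0.201 ] yang 1.567 tilt [ 0.145 -0.002 -0.989] F [-0.9 -0.1  0.6] T [-0.01  0.21 -0.01] w 0.0006 j6 -0.06
```

View pics/s17z.png

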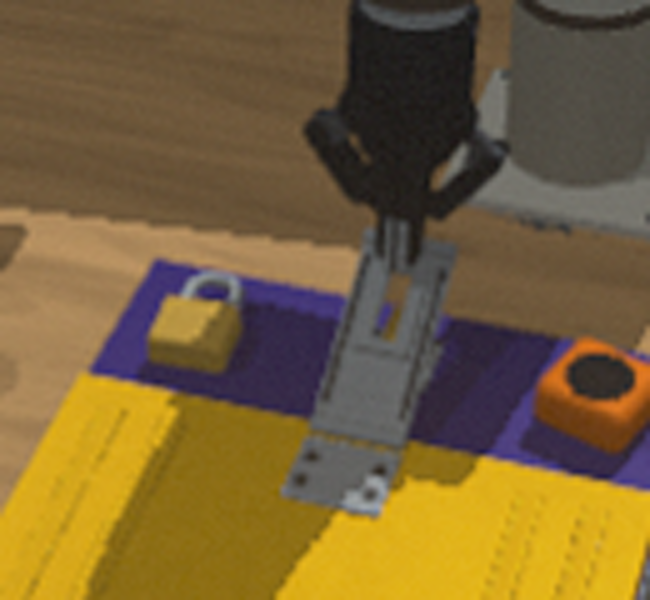

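View pics/w17.png

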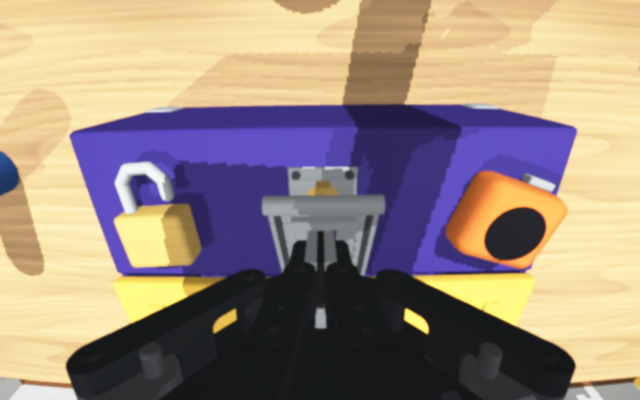

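The eye shows through the slot and is lined up with it. I'll lift the finger a little, shift over the lip, and press down there.

Call:
{"method": "arm_command", "body": {"motion": [{"x": -0.014,"y": 0,"z": 0,"roll": 0,"fingers": 0},{"x": -0.014,"y": 0,"z": 0,"roll": 0,"fingers": 0},{"x": 0,"y": 0,"z": -0.013,"roll": 0,"fingers": 0},{"x": 0,"y": 0,"z": -0.013,"roll": 0,"fingers": 0},{"x": 0,"y": 0,"z": 0,"roll": 0,"fingers": 0}]}}

```text
clock: 14.23
eef_pos: [0.4337, -0.0275, 0.2342]
tool_rot: [0.0, 0.649, -0.002, 0.761]
ft_force: [-0.2, -0.4, -1.0]
grip_width: 0.0003
```

```bash
python3 - <<'E'
from h import *
st((.418,-.027,.165))
snap('wrist','w18.png')
E
```

```text
t 14.2333 p [ 0.4337 -0.0275  0.2342] yang 1.568 tilt [ 0.159 -0.002 -0.987] F [-0.2 -0.4 -1. ] T [ 0.04  0.21 -0.03] w 0.0003 j6 -0.07
tool shift [ 0.0658  0.0005 -0.0264]
```

View pics/w18.png

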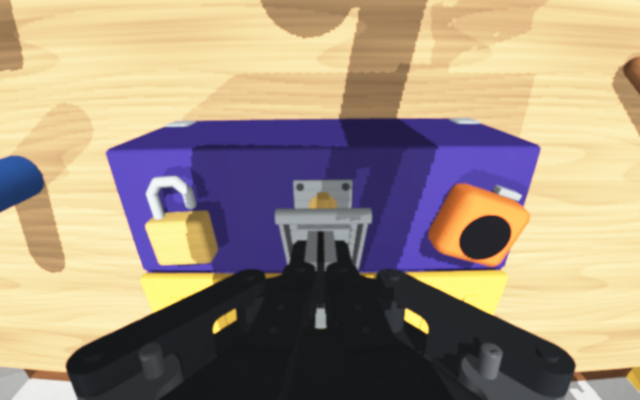

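```bash
python3 - <<'E'
from h import *
c=camera('wrist');o,d=ray(c,323,214)
for z in np.arange(.17,.25,.005):
    p=o+d*(z-o[2])/d[2]; print(round(z,3),np.round(p[0],4),round(np.hypot(p[0]-.544,z-.165),4))
E
```

```text
0.17 0.4577 0.0865
0.175 0.455 0.0896
0.18 0.4523 0.0929
0.185 0.4497 0.0964
0.19 0.447 0.1002
0.195 0.4443 0.1041
0.2 0.4417 0.1082
0.205 0.439 0.1124
0.21 0.4363 0.1167
0.215 0.4337 0.1211
0.22 0.431 0.1257
0.225 0.4283 0.1303
0.23 0.4257 0.135
0.235 0.423 0.1398
0.24 0.4203 0.1446
0.245 0.4177 0.1495
```

The lip is at about (0.428, 0.225), 27° up. I'll press it down from above.

Call:
{"method": "arm_command", "body": {"motion": [{"x": 0.009,"y": 0,"z": -0.007,"roll": 0,"fingers": 0},{"x": 0.009,"y": 0,"z": -0.007,"roll": 0,"fingers": 0},{"x": 0.009,"y": 0,"z": -0.005,"roll": 0,"fingers": 0},{"x": 0.009,"y": 0,"z": -0.004,"roll": 0,"fingers": 0},{"x": 0,"y": 0,"z": 0,"roll": 0,"fingers": 0}]}}

```text
clock: 14.75
eef_pos: [0.4214, -0.0276, 0.1947]
tool_rot: [0.0, 0.647, -0.002, 0.763]
ft_force: [-1.4, 0.0, -0.4]
grip_width: -0.0
```

```bash
python3 - <<'E'
from h import *
st((.416,-.027,.170))
snap('wrist','w19.png')
c=snap('scene','s19.png')
i=cv2.imread('pics/s19.png');cv2.imwrite('pics/s19z.png',cv2.resize(i[100:220,240:370],None,fx=5,fy=5,interpolation=cv2.INTER_CUBIC))
E
```

```text
t 14.75 p [ 0.4214 -0.0276  0.1947] yang 1.568 tilt [ 0.164 -0.002 -0.986] F [-1.4  0.  -0.4] T [0.04 0.31 0.04] w -0.0 j6 -0.07
tool shift [ 0.0234  0.0007 -0.0094]
```

View pics/w19.png

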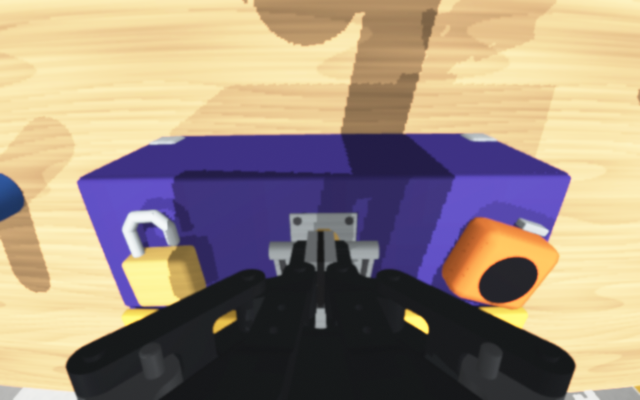

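View pics/s19z.png

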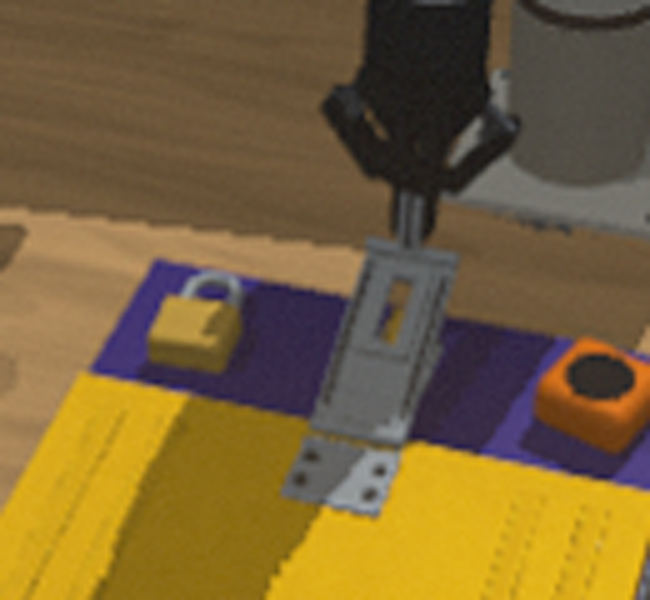

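I'm not certain the tip is on the lip rather than in front of it. I'll raise, shift back 10 mm and come down again.

Call:
{"method": "arm_command", "body": {"motion": [{"x": -0.015,"y": 0,"z": 0,"roll": 0,"fingers": 0},{"x": -0.015,"y": 0,"z": 0,"roll": 0,"fingers": 0},{"x": 0,"y": 0,"z": 0.008,"roll": 0,"fingers": 0},{"x": 0,"y": 0,"z": 0.008,"roll": 0,"fingers": 0},{"x": 0,"y": 0,"z": 0,"roll": 0,"fingers": 0}]}}

```text
clock: 15.27
eef_pos: [0.4387, -0.0278, 0.2322]
tool_rot: [0.0, 0.643, -0.002, 0.766]
ft_force: [0.4, -0.3, 0.2]
grip_width: -0.0
```

```bash
python3 - <<'E'
from h import *
st((.416,-.027,.170))
snap('wrist','w20.png')
t=snap('top','t20.png')
c=snap('scene','s20.png')
i=cv2.imread('pics/s20.png');cv2.imwrite('pics/s20z.png',cv2.resize(i[100:220,240:370],None,fx=5,fy=5,interpolation=cv2.INTER_CUBIC))
o=get_obs();M=R.from_quat(o['tool_rot']).as_matrix();p=np.array(o['eef_pos'])-.022*M[:,0];u=proj(c,p);print(p,(u[0]-240)*5,(u[1]-100)*5)
E
```

```text
t 15.2667 p [ 0.4387 -0.0278  0.2322] yang 1.568 tilt [ 0.172 -0.003 -0.985] F [ 0.4 -0.3  0.2] T [ 0.    0.16 -0.03] w -0.0 j6 -0.07
tool shift [ 0.0573  0.0009 -0.0331]
[ 0.43236075 -0.02766682  0.25229886] 404.9595216870995 211.14226485903984
```

View pics/s20z.png

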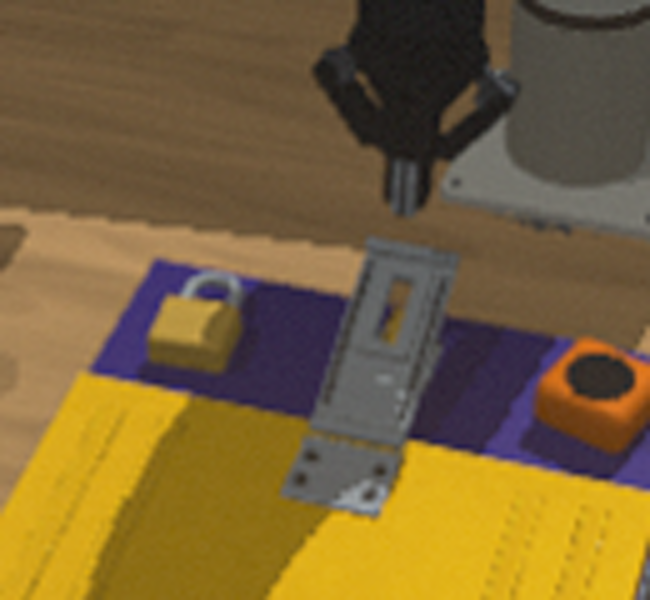

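View pics/w20.png

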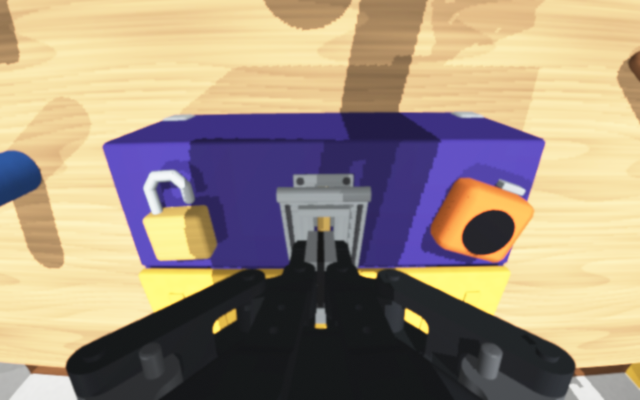

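The hasp did move lower; the lip is now at wrist (323,193). I'll locate it.

```bash
python3 - <<'E'
from h import *
c=camera('wrist');s=camera('scene')
o,d=ray(c,323,193)
for z in np.arange(.17,.24,.005):
    p=o+d*(z-o[2])/d[2]; print(round(z,3),np.round(p[:2],4),round(np.hypot(p[0]-.544,z-.165),4))
a=(c,323,193);b=(s,240+412/5,100+249/5)
A1,u=ray(*a);B1,v=ray(*b);t=np.linalg.lstsq(np.stack([u,-v],1),B1-A1,rcond=None)[0];print(A1+u*t[0],B1+v*t[1])
E
```

```text
0.17 [ 0.4381 -0.0266] 0.106
0.175 [ 0.4358 -0.0267] 0.1086
0.18 [ 0.4336 -0.0267] 0.1114
0.185 [ 0.4313 -0.0267] 0.1144
0.19 [ 0.4291 -0.0268] 0.1176
0.195 [ 0.4268 -0.0268] 0.121
0.2 [ 0.4245 -0.0268] 0.1245
0.205 [ 0.4223 -0.0269] 0.1281
0.21 [ 0.42   -0.0269] 0.1319
0.215 [ 0.4178 -0.0269] 0.1358
0.22 [ 0.4155 -0.027 ] 0.1398
0.225 [ 0.4132 -0.027 ] 0.1439
0.23 [ 0.411 -0.027] 0.1481
0.235 [ 0.4087 -0.0271] 0.1523
[ 0.41897715 -0.02690968  0.21229882] [ 0.41885062 -0.02629215  0.21224585]
```

The lip centre is at (0.420, 0.209), so the tip really was on it. I'll continue pressing down.

Call:
{"method": "arm_command", "body": {"motion": [{"x": 0.008,"y": 0,"z": -0.006,"roll": 0,"fingers": 0},{"x": 0.008,"y": 0,"z": -0.006,"roll": 0,"fingers": 0},{"x": 0.008,"y": 0,"z": -0.006,"roll": 0,"fingers": 0},{"x": 0.008,"y": 0,"z": -0.003,"roll": 0,"fingers": 0},{"x": 0.008,"y": 0,"z": -0.002,"roll": 0,"fingers": 0},{"x": 0.008,"y": 0,"z": -0.002,"roll": 0,"fingers": 0}]}}

```text
clock: 16.02
eef_pos: [0.4179, -0.0278, 0.1763]
tool_rot: [0.0, 0.645, -0.002, 0.764]
ft_force: [-0.1, 0.2, 1.1]
grip_width: 0.0006
```

```bash
cat >> h.py <<'E'
def tip():
    o=get_obs();M=R.from_quat(o['tool_rot']).as_matrix();print('tip',np.round(np.array(o['eef_pos'])-.022*M[:,0],4))
E
python3 - <<'E'
from h import *
st();tip()
c=snap('scene','s21.png')
i=cv2.imread('pics/s21.png');cv2.imwrite('pics/s21z.png',cv2.resize(i[100:220,240:370],None,fx=5,fy=5,interpolation=cv2.INTER_CUBIC))
E
```

```text
t 16.0167 p [ 0.4179 -0.0278  0.1763] yang 1.568 tilt [ 0.168 -0.003 -0.986] F [-0.1  0.2  1.1] T [ 0.    0.24 -0.02] w 0.0006 j6 -0.07
tip [ 0.4142 -0.0277  0.198 ]
```

View pics/s21z.png

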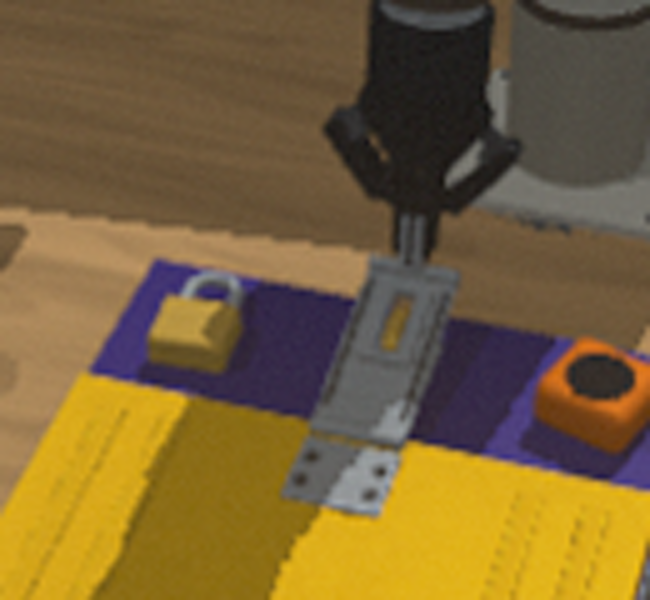

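The staple is entering the slot cleanly. I'll continue down in small steps and watch the force.

Call:
{"method": "arm_command", "body": {"motion": [{"x": 0.005,"y": 0,"z": -0.001,"roll": 0,"fingers": 0},{"x": 0.005,"y": 0,"z": -0.001,"roll": 0,"fingers": 0},{"x": 0.004,"y": 0,"z": -0.001,"roll": 0,"fingers": 0}]}}

```text
clock: 16.32
eef_pos: [0.4163, -0.0277, 0.159]
tool_rot: [0.0, 0.646, -0.002, 0.763]
ft_force: [0.1, -0.6, 1.3]
grip_width: 0.0004
```

Call:
{"method": "arm_command", "body": {"motion": [{"x": 0.003,"y": 0,"z": -0.001,"roll": 0,"fingers": 0},{"x": 0.003,"y": 0,"z": -0.001,"roll": 0,"fingers": 0}]}}

```text
clock: 16.48
eef_pos: [0.4157, -0.0277, 0.1522]
tool_rot: [0.0, 0.646, -0.002, 0.763]
ft_force: [-1.4, 0.4, 2.9]
grip_width: -0.0
```

```bash
python3 - <<'E'
from h import *
st();tip()
E
```

```text
t 16.4833 p [ 0.4157 -0.0277  0.1522] yang 1.568 tilt [ 0.165 -0.002 -0.986] F [-1.4  0.4  2.9] T [-0.01  0.28  0.01] w -0.0 j6 -0.07
tip [ 0.412  -0.0277  0.1739]
```

The force is now rising on the seal, so the hasp is laid over. The tool has drifted into a 0.165 rad pitch. I'll lift off, look, and try undoing the tilt with fast retreats and slow advances.

Call:
{"method": "arm_command", "body": {"motion": [{"x": -0.04,"y": 0,"z": 0,"roll": 0,"fingers": 0.1},{"x": -0.04,"y": 0,"z": 0,"roll": 0,"fingers": 0.2},{"x": 0,"y": 0,"z": -0.04,"roll": 0,"fingers": 0.3},{"x": 0,"y": 0,"z": -0.04,"roll": 0,"fingers": 0.3},{"x": 0,"y": 0,"z": 0,"roll": 0,"fingers": 0.3}]}}

```text
clock: 16.9
eef_pos: [0.322, -0.0273, 0.2197]
tool_rot: [-0.0, 0.647, -0.002, 0.762]
ft_force: [-1.1, 0.9, -0.5]
grip_width: 0.0259
```

```bash
python3 - <<'E'
from h import *
st();tip();snap('wrist','w22.png')
c=snap('scene','s22.png')
i=cv2.imread('pics/s22.png');cv2.imwrite('pics/s22z.png',cv2.resize(i[100:220,240:370],None,fx=5,fy=5,interpolation=cv2.INTER_CUBIC))
E
```

```text
t 16.9 p [ 0.322  -0.0273  0.2197] yang 1.568 tilt [ 0.163 -0.002 -0.987] F [-1.1  0.9 -0.5] T [0.05 0.2  0.02] w 0.0259 j6 -0.09
tip [ 0.3184 -0.0273  0.2414]
```

View pics/s22z.png

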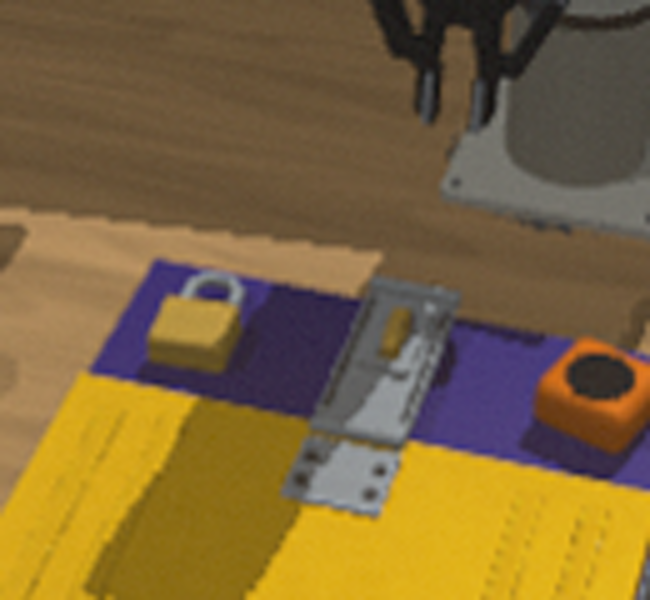

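View pics/w22.png

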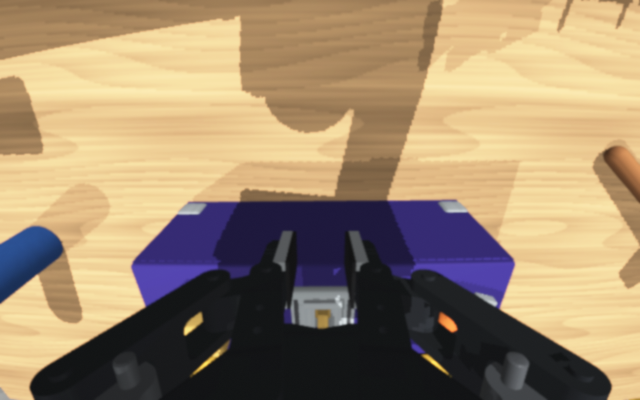

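The hasp is laid over with the brass eye standing through the slot, at scene zoom (397,332). Next, the slow advance to bring the tilt down.

Call:
{"method": "arm_command", "body": {"motion": [{"x": 0.001,"y": 0,"z": 0.008,"roll": 0,"fingers": 0.3},{"x": 0.001,"y": 0,"z": 0.008,"roll": 0,"fingers": 0.3},{"x": 0.001,"y": 0,"z": 0.008,"roll": 0,"fingers": 0.3},{"x": 0.001,"y": 0,"z": 0.008,"roll": 0,"fingers": 0.3},{"x": 0.001,"y": 0,"z": 0.008,"roll": 0,"fingers": 0.3},{"x": 0.001,"y": 0,"z": 0.008,"roll": 0,"fingers": 0.3},{"x": 0.001,"y": 0,"z": 0.008,"roll": 0,"fingers": 0.3},{"x": 0.001,"y": 0,"z": 0.008,"roll": 0,"fingers": 0.3}]}}

```text
clock: 17.67
eef_pos: [0.4031, -0.0277, 0.2229]
tool_rot: [-0.0, 0.645, -0.001, 0.764]
ft_force: [-0.1, 0.2, 0.2]
grip_width: 0.0255
```

```bash
python3 - <<'E'
from h import *
st();tip();print(np.round(get_obs()['joint_pos'],3))
E
```

```text
t 17.6667 p [ 0.4031 -0.0277  0.2229] yang 1.569 tilt [ 0.167 -0.002 -0.986] F [-0.1  0.2  0.2] T [-0.    0.1   0.04] w 0.0255 j6 -0.07
tip [ 0.3995 -0.0277  0.2446]
[-0.077 -0.099 -0.345  1.157  0.011 -0.075]
```

The hasp is laid over, but the tilt stays at 0.167 rad. It built up from the contact reaction while I pushed toward -x. A light push toward +x against the fixed chest front, with closed tips, should reverse it.

Call:
{"method": "arm_command", "body": {"motion": [{"x": 0,"y": 0,"z": -0.04,"roll": 0,"fingers": 0},{"x": 0,"y": 0,"z": -0.04,"roll": 0,"fingers": 0},{"x": 0.03,"y": 0,"z": 0,"roll": 0,"fingers": 0},{"x": 0.03,"y": 0,"z": 0,"roll": 0,"fingers": 0},{"x": 0.03,"y": 0,"z": 0,"roll": 0,"fingers": 0},{"x": 0.02,"y": 0,"z": 0,"roll": 0,"fingers": 0},{"x": 0,"y": 0,"z": 0,"roll": 0,"fingers": 0}]}}

```text
clock: 18.25
eef_pos: [0.3493, -0.0283, 0.0979]
tool_rot: [-0.001, 0.644, -0.001, 0.765]
ft_force: [-0.8, 0.4, -0.2]
grip_width: 0.0002
```

```bash
python3 - <<'E'
from h import *
st();tip()
E
```

```text
t 18.25 p [ 0.3493 -0.0283  0.0979] yang 1.57 tilt [ 0.172 -0.003 -0.985] F [-0.8  0.4 -0.2] T [-0.01  0.16 -0.01] w 0.0002 j6 -0.09
tip [ 0.3456 -0.0282  0.1195]
```

Call:
{"method": "arm_command", "body": {"motion": [{"x": 0.002,"y": 0,"z": 0.015,"roll": 0,"fingers": 0},{"x": 0.002,"y": 0,"z": 0.015,"roll": 0,"fingers": 0},{"x": 0,"y": 0,"z": 0.003,"roll": 0,"fingers": 0},{"x": 0,"y": 0,"z": 0.003,"roll": 0,"fingers": 0}]}}

```text
clock: 18.58
eef_pos: [0.3857, -0.0282, 0.1004]
tool_rot: [-0.001, 0.646, -0.001, 0.764]
ft_force: [0.1, -0.1, -0.1]
grip_width: 0.0001
```

Call:
{"method": "arm_command", "body": {"motion": [{"x": 0,"y": 0,"z": 0.002,"roll": 0,"fingers": 0},{"x": 0,"y": 0,"z": 0.002,"roll": 0,"fingers": 0}]}}

```text
clock: 18.75
eef_pos: [0.3908, -0.0283, 0.1024]
tool_rot: [-0.001, 0.645, -0.001, 0.764]
ft_force: [-0.9, -0.0, -0.5]
grip_width: 0.0001
```

Call:
{"method": "arm_command", "body": {"motion": [{"x": 0,"y": 0,"z": 0.002,"roll": 0,"fingers": 0},{"x": 0,"y": 0,"z": 0.002,"roll": 0,"fingers": 0}]}}

```text
clock: 18.92
eef_pos: [0.3948, -0.0283, 0.1039]
tool_rot: [-0.001, 0.645, -0.001, 0.764]
ft_force: [-0.1, -0.4, -0.5]
grip_width: 0.0004
```

```bash
python3 - <<'E'
from h import *
st();tip()
E
```

```text
t 18.9167 p [ 0.3948 -0.0283  0.1039] yang 1.57 tilt [ 0.168 -0.003 -0.986] F [-0.1 -0.4 -0.5] T [-0.02  0.19 -0.02] w 0.0004 j6 -0.08
tip [ 0.3911 -0.0282  0.1256]
```

Call:
{"method": "arm_command", "body": {"motion": [{"x": 0,"y": 0,"z": 0.002,"roll": 0,"fingers": 0}]}}

```text
clock: 19.0
eef_pos: [0.3967, -0.0283, 0.1045]
tool_rot: [-0.001, 0.645, -0.001, 0.764]
ft_force: [-2.1, 0.1, -0.7]
grip_width: 0.0002
```

Call:
{"method": "arm_command", "body": {"motion": [{"x": 0,"y": 0,"z": 0.002,"roll": 0,"fingers": 0}]}}

```text
clock: 19.08
eef_pos: [0.3968, -0.0283, 0.1043]
tool_rot: [-0.001, 0.646, -0.001, 0.763]
ft_force: [-8.5, 0.2, 5.1]
grip_width: -0.0001
```

Call:
{"method": "arm_command", "body": {"motion": [{"x": 0,"y": 0,"z": 0.002,"roll": 0,"fingers": 0}]}}

```text
clock: 19.17
eef_pos: [0.3966, -0.0283, 0.104]
tool_rot: [-0.001, 0.648, -0.001, 0.762]
ft_force: [-6.7, -0.6, 4.2]
grip_width: -0.0002
```

Call:
{"method": "arm_command", "body": {"motion": [{"x": 0,"y": 0,"z": 0.002,"roll": 0,"fingers": 0}]}}

```text
clock: 19.25
eef_pos: [0.3964, -0.0283, 0.1038]
tool_rot: [-0.0, 0.649, -0.001, 0.76]
ft_force: [-4.7, 0.6, 3.8]
grip_width: -0.0
```

```bash
python3 - <<'E'
from h import *
st();tip()
E
```

```text
t 19.25 p [ 0.3964 -0.0283  0.1038] yang 1.569 tilt [ 0.157 -0.003 -0.988] F [-4.7  0.6  3.8] T [ 0.02  1.09 -0.03] w -0.0 j6 -0.08
tip [ 0.393  -0.0282  0.1255]
```

It works: the tilt fell to 0.157. I'll push slightly harder for several rows.

Call:
{"method": "arm_command", "body": {"motion": [{"x": 0,"y": 0,"z": 0.004,"roll": 0,"fingers": 0},{"x": 0,"y": 0,"z": 0.004,"roll": 0,"fingers": 0},{"x": 0,"y": 0,"z": 0.004,"roll": 0,"fingers": 0},{"x": 0,"y": 0,"z": 0.004,"roll": 0,"fingers": 0},{"x": 0,"y": 0,"z": 0.004,"roll": 0,"fingers": 0},{"x": 0,"y": 0,"z": 0.004,"roll": 0,"fingers": 0}]}}

```text
clock: 19.75
eef_pos: [0.3953, -0.0279, 0.1002]
tool_rot: [0.0, 0.667, -0.002, 0.745]
ft_force: [-9.3, -0.4, 6.8]
grip_width: 0.0
```

```bash
python3 - <<'E'
from h import *
st();tip()
E
```

```text
t 19.75 p [ 0.3953 -0.0279  0.1002] yang 1.568 tilt [ 0.109 -0.003 -0.994] F [-9.3 -0.4  6.8] T [-0.05  1.86  0.01] w 0.0 j6 -0.07
tip [ 0.3929 -0.0279  0.122 ]
```

Call:
{"method": "arm_command", "body": {"motion": [{"x": 0,"y": 0,"z": 0.004,"roll": 0,"fingers": 0},{"x": 0,"y": 0,"z": 0.004,"roll": 0,"fingers": 0},{"x": 0,"y": 0,"z": 0.004,"roll": 0,"fingers": 0},{"x": 0,"y": 0,"z": 0.004,"roll": 0,"fingers": 0},{"x": 0,"y": 0,"z": 0.004,"roll": 0,"fingers": 0},{"x": 0,"y": 0,"z": 0.004,"roll": 0,"fingers": 0},{"x": 0,"y": 0,"z": 0.004,"roll": 0,"fingers": 0},{"x": 0,"y": 0,"z": 0.004,"roll": 0,"fingers": 0},{"x": 0,"y": 0,"z": 0.004,"roll": 0,"fingers": 0},{"x": 0,"y": 0,"z": 0.004,"roll": 0,"fingers": 0},{"x": 0,"y": 0,"z": 0.004,"roll": 0,"fingers": 0}]}}

```text
clock: 20.67
eef_pos: [0.3928, -0.027, 0.0924]
tool_rot: [0.001, 0.7, -0.002, 0.714]
ft_force: [-9.3, 0.4, 6.7]
grip_width: -0.0001
```

```bash
python3 - <<'E'
from h import *
st();tip()
E
```

```text
t 20.6667 p [ 0.3928 -0.027   0.0924] yang 1.566 tilt [ 0.02  -0.002 -1.   ] F [-9.3  0.4  6.7] T [-0.01  1.79  0.05] w -0.0001 j6 -0.06
tip [ 0.3923 -0.027   0.1144]
```

The tilt is now 0.02 rad. I'll back off, rise, and go over the staple with the jaws opened a little.

Call:
{"method": "arm_command", "body": {"motion": [{"x": 0,"y": 0,"z": -0.03,"roll": 0,"fingers": 0},{"x": -0.04,"y": 0,"z": 0,"roll": 0,"fingers": 0.3},{"x": -0.04,"y": 0,"z": 0,"roll": 0,"fingers": 0.3},{"x": -0.04,"y": 0,"z": 0,"roll": 0,"fingers": 0.3},{"x": -0.005,"y": 0,"z": 0.03,"roll": 0,"fingers": 0.3},{"x": 0,"y": 0,"z": 0.03,"roll": 0,"fingers": 0.3},{"x": 0,"y": 0,"z": 0.03,"roll": 0,"fingers": 0.3},{"x": 0,"y": 0,"z": 0,"roll": 0,"fingers": 0.3}]}}

```text
clock: 21.33
eef_pos: [0.4187, -0.0246, 0.1979]
tool_rot: [0.003, 0.721, -0.001, 0.693]
ft_force: [-0.1, 1.8, -0.6]
grip_width: 0.0256
```

```bash
python3 - <<'E'
from h import *
st((.4585,-.0265,.2));tip();snap('wrist','w23.png')
E
```

```text
t 21.3333 p [ 0.4187 -0.0246  0.1979] yang 1.565 tilt [-0.041  0.003 -0.999] F [-0.1  1.8 -0.6] T [-0.01 -0.09 -0.05] w 0.0256 j6 -0.05
tool shift [-0.0037 -0.0017  0.0397]
tip [ 0.4196 -0.0247  0.2199]
```

View pics/w23.png

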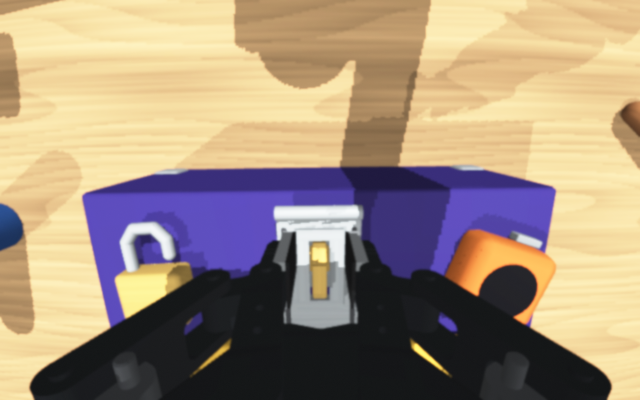

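The staple at (319,270) stands through the slot, in line with it. Next I'll centre over it.

Call:
{"method": "arm_command", "body": {"motion": [{"x": 0,"y": -0.002,"z": 0.02,"roll": 0,"fingers": 0.3},{"x": 0,"y": 0,"z": 0.019,"roll": 0,"fingers": 0.3},{"x": 0,"y": 0,"z": 0,"roll": 0,"fingers": 0.3}]}}

```text
clock: 21.63
eef_pos: [0.4532, -0.0267, 0.1954]
tool_rot: [0.003, 0.724, -0.001, 0.69]
ft_force: [1.1, 0.3, -0.1]
grip_width: 0.0254
```

```bash
python3 - <<'E'
from h import *
st((.4585,-.0265,.16));tip();snap('wrist','w24.png')
E
```

```text
t 21.6333 p [ 0.4532 -0.0267  0.1954] yang 1.565 tilt [-0.048  0.003 -0.999] F [ 1.1  0.3 -0.1] T [ 0.03 -0.09 -0.  ] w 0.0254 j6 -0.05
tool shift [0.0351 0.0001 0.007 ]
tip [ 0.4542 -0.0267  0.2174]
```

View pics/w24.png

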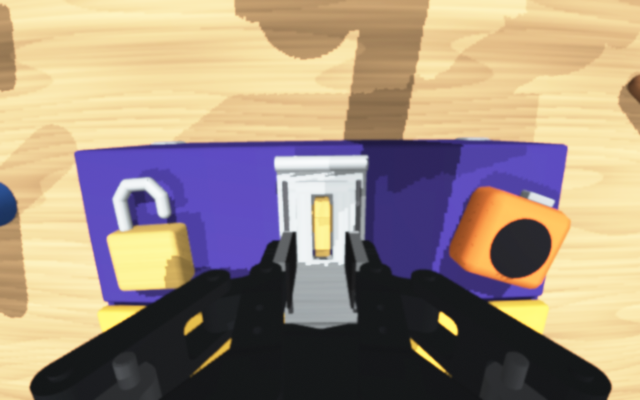

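Call:
{"method": "arm_command", "body": {"motion": [{"x": 0.008,"y": 0.001,"z": 0.006,"roll": 0,"fingers": 0.21},{"x": 0.008,"y": 0,"z": 0,"roll": 0,"fingers": 0.21},{"x": 0.004,"y": 0,"z": 0,"roll": 0,"fingers": 0.21},{"x": 0,"y": 0,"z": 0,"roll": 0,"fingers": 0.21}]}}

```text
clock: 22.02
eef_pos: [0.4521, -0.0254, 0.1729]
tool_rot: [0.003, 0.726, -0.001, 0.688]
ft_force: [-0.6, 0.5, 0.0]
grip_width: 0.018
```

```bash
python3 - <<'E'
from h import *
st((.4585,-.0265,.154));tip();snap('wrist','w25.png')
i=cv2.imread('pics/w25.png');cv2.imwrite('pics/w25z.png',cv2.resize(i[150:310,240:400],None,fx=4,fy=4,interpolation=cv2.INTER_CUBIC))
E
```

```text
t 22.0167 p [ 0.4521 -0.0254  0.1729] yang 1.565 tilt [-0.054  0.003 -0.999] F [-0.6  0.5  0. ] T [ 0.05 -0.05  0.05] w 0.018 j6 -0.05
tool shift [ 0.0185 -0.0011  0.0074]
tip [ 0.4533 -0.0255  0.1949]
```

View pics/w25z.png

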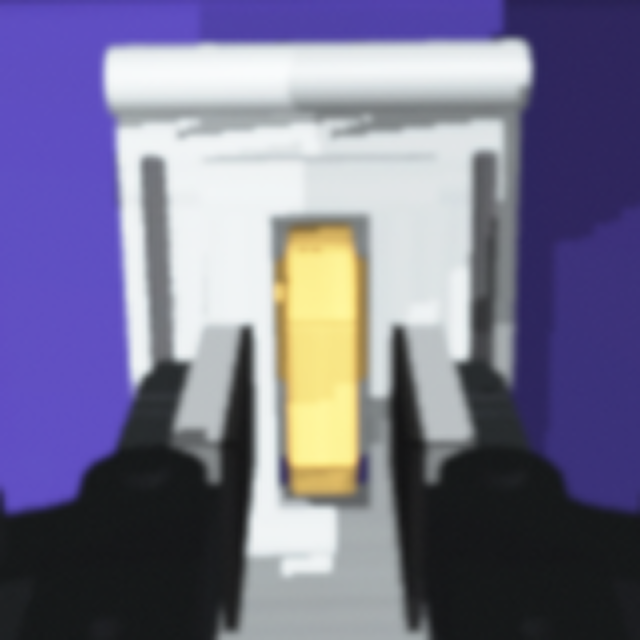

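The fingers straddle the eye symmetrically (inner edges at 250 and 392, eye centred at 322). I'll shift 5 mm forward, then press down gently.

Call:
{"method": "arm_command", "body": {"motion": [{"x": 0,"y": 0,"z": 0.007,"roll": 0,"fingers": 0.21},{"x": 0.005,"y": -0.0005,"z": 0,"roll": 0,"fingers": 0.21},{"x": 0.005,"y": 0,"z": 0,"roll": 0,"fingers": 0.21},{"x": 0.004,"y": 0,"z": 0.001,"roll": 0,"fingers": 0.21}]}}

```text
clock: 22.4
eef_pos: [0.4599, -0.026, 0.1591]
tool_rot: [0.003, 0.725, -0.001, 0.689]
ft_force: [0.1, -0.7, 0.2]
grip_width: 0.0182
```

```bash
python3 - <<'E'
from h import *
st((.4585,-.0265,.142));tip()
E
```

```text
t 22.4 p [ 0.4599 -0.026   0.1591] yang 1.565 tilt [-0.051  0.003 -0.999] F [ 0.1 -0.7  0.2] T [ 0.   -0.03  0.02] w 0.0182 j6 -0.05
tool shift [ 0.0172 -0.0006 -0.0006]
tip [ 0.4611 -0.0261  0.1811]
```

Call:
{"method": "arm_command", "body": {"motion": [{"x": 0.004,"y": 0,"z": -0.001,"roll": 0,"fingers": 0.21},{"x": 0.004,"y": 0,"z": -0.001,"roll": 0,"fingers": 0.21}]}}

```text
clock: 22.57
eef_pos: [0.4579, -0.026, 0.1503]
tool_rot: [0.003, 0.725, -0.001, 0.689]
ft_force: [2.1, -0.5, 2.3]
grip_width: 0.018
```

Call:
{"method": "arm_command", "body": {"motion": [{"x": 0.003,"y": 0,"z": 0,"roll": 0,"fingers": 0.21},{"x": 0.003,"y": 0,"z": 0,"roll": 0,"fingers": 0.21}]}}

```text
clock: 22.73
eef_pos: [0.4575, -0.026, 0.1442]
tool_rot: [0.003, 0.725, -0.001, 0.689]
ft_force: [-0.6, 0.8, 7.1]
grip_width: 0.0181
```

```bash
python3 - <<'E'
from h import *
st((.4585,-.0265,.142));tip()
E
```

```text
t 22.7333 p [ 0.4575 -0.026   0.1442] yang 1.565 tilt [-0.05   0.003 -0.999] F [-0.6  0.8  7.1] T [ 0.04  0.32 -0.05] w 0.0181 j6 -0.05
tool shift [ 0.0022 -0.0005  0.0012]
tip [ 0.4586 -0.0261  0.1662]
```

The force is rising on the seal as expected. I'll press until it bottoms.

Call:
{"method": "arm_command", "body": {"motion": [{"x": 0.002,"y": 0,"z": 0,"roll": 0,"fingers": 0.21},{"x": 0.002,"y": 0,"z": 0,"roll": 0,"fingers": 0.21}]}}

```text
clock: 22.9
eef_pos: [0.4573, -0.026, 0.1413]
tool_rot: [0.003, 0.724, -0.001, 0.69]
ft_force: [-2.6, -0.2, 9.1]
grip_width: 0.018
```

Call:
{"method": "arm_command", "body": {"motion": [{"x": 0.002,"y": 0,"z": 0,"roll": 0,"fingers": 0.21}]}}

```text
clock: 22.98
eef_pos: [0.4573, -0.026, 0.1402]
tool_rot: [0.003, 0.724, -0.001, 0.69]
ft_force: [-3.0, 0.6, 9.5]
grip_width: 0.0175
```

Call:
{"method": "arm_command", "body": {"motion": [{"x": 0.002,"y": 0,"z": 0,"roll": 0,"fingers": 0.21}]}}

```text
clock: 23.07
eef_pos: [0.4572, -0.026, 0.1393]
tool_rot: [0.003, 0.723, -0.001, 0.69]
ft_force: [-3.5, 1.1, 11.7]
grip_width: 0.0175
```

```bash
python3 - <<'E'
from h import *
st();tip()
E
```

```text
t 23.0667 p [ 0.4572 -0.026   0.1393] yang 1.565 tilt [-0.047  0.003 -0.999] F [-3.5  1.1 11.7] T [ 0.01  0.64 -0.04] w 0.0175 j6 -0.05
tip [ 0.4583 -0.0261  0.1613]
```

Call:
{"method": "arm_command", "body": {"motion": [{"x": 0.003,"y": 0,"z": 0,"roll": 0,"fingers": 0.21},{"x": 0.003,"y": 0,"z": 0,"roll": 0,"fingers": 0.21}]}}

```text
clock: 23.23
eef_pos: [0.4574, -0.026, 0.1386]
tool_rot: [0.003, 0.722, -0.001, 0.692]
ft_force: [-8.3, -0.4, 26.2]
grip_width: 0.0179
```

Call:
{"method": "arm_command", "body": {"motion": [{"x": 0.003,"y": 0,"z": 0,"roll": 0,"fingers": 0},{"x": 0.003,"y": 0,"z": 0,"roll": 0,"fingers": 0},{"x": 0.003,"y": 0,"z": 0,"roll": 0,"fingers": 0}]}}

```text
clock: 23.48
eef_pos: [0.4587, -0.0256, 0.139]
tool_rot: [0.003, 0.718, -0.001, 0.696]
ft_force: [-6.1, 0.7, 20.1]
grip_width: 0.0087
```

```bash
python3 - <<'E'
from h import *
st();tip()
c=snap('scene','s26.png')
i=cv2.imread('pics/s26.png');cv2.imwrite('pics/s26z.png',cv2.resize(i[100:220,240:370],None,fx=5,fy=5,interpolation=cv2.INTER_CUBIC))
E
```

```text
t 23.4833 p [ 0.4587 -0.0256  0.139 ] yang 1.565 tilt [-0.032  0.003 -0.999] F [-6.1  0.7 20.1] T [ 0.03  1.53 -0.01] w 0.0087 j6 -0.05
tip [ 0.4594 -0.0257  0.161 ]
```

View pics/s26z.png

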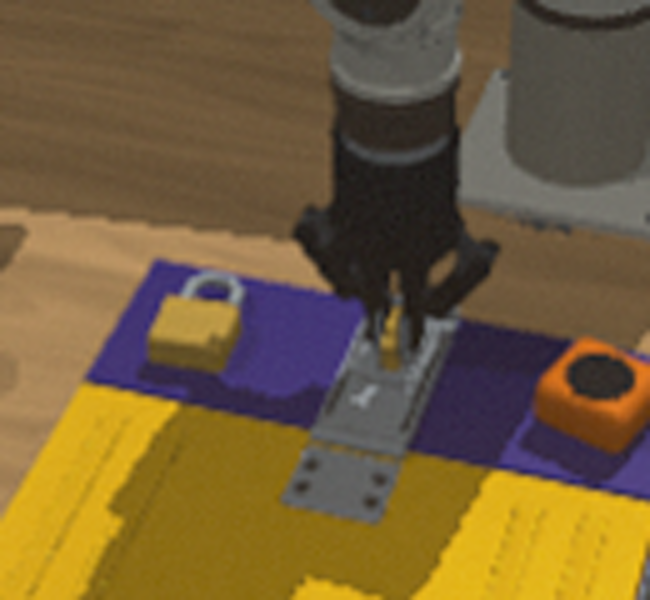

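Bottomed at home (tip 0.161, 20 N) with the eye gripped. Now I'll turn it clockwise while keeping the press on.

Call:
{"method": "arm_command", "body": {"motion": [{"x": 0.002,"y": 0,"z": 0,"roll": 0.08,"fingers": 0},{"x": 0.002,"y": 0,"z": 0,"roll": 0.08,"fingers": 0},{"x": 0.002,"y": 0,"z": 0,"roll": 0.08,"fingers": 0}]}}

```text
clock: 23.78
eef_pos: [0.4588, -0.0258, 0.139]
tool_rot: [0.089, 0.71, -0.09, 0.692]
ft_force: [-3.5, -0.5, 15.2]
grip_width: 0.0088
```

```bash
python3 - <<'E'
from h import *
st((.4585,-.0265,.139));tip()
E
```

```text
t 23.7833 p [ 0.4588 -0.0258  0.139 ] yang 1.318 tilt [-0.025  0.002 -1.   ] F [-3.5 -0.5 15.2] T [0.04 1.25 0.15] w 0.0088 j6 0.2
tool shift [ 0.0001 -0.0007 -0.0001]
tip [ 0.4593 -0.0259  0.161 ]
```

It turned 0.25 rad with low torque and the press held, so I'll carry on.

Call:
{"method": "arm_command", "body": {"motion": [{"x": 0.002,"y": 0,"z": 0,"roll": 0.08,"fingers": 0},{"x": 0.002,"y": 0,"z": 0,"roll": 0.08,"fingers": 0},{"x": 0.002,"y": 0,"z": 0,"roll": 0.08,"fingers": 0},{"x": 0.002,"y": 0,"z": 0,"roll": 0.08,"fingers": 0},{"x": 0.002,"y": 0,"z": 0,"roll": 0.08,"fingers": 0},{"x": 0.002,"y": 0,"z": 0,"roll": 0.08,"fingers": 0}]}}

```text
clock: 24.28
eef_pos: [0.4587, -0.0265, 0.139]
tool_rot: [0.26, 0.662, -0.263, 0.652]
ft_force: [-5.1, -1.5, 13.8]
grip_width: 0.0085
```

```bash
python3 - <<'E'
from h import *
st((.4585,-.0265,.139));tip()
E
```

```text
t 24.2833 p [ 0.4587 -0.0265  0.139 ] yang 0.814 tilt [-0.015  0.001 -1.   ] F [-5.1 -1.5 13.8] T [0.23 1.22 0.12] w 0.0085 j6 0.7
tool shift [ 0.     -0.0002 -0.0001]
tip [ 0.459  -0.0265  0.161 ]
```

Call:
{"method": "arm_command", "body": {"motion": [{"x": 0.002,"y": 0,"z": 0,"roll": 0.08,"fingers": 0},{"x": 0.002,"y": 0,"z": 0,"roll": 0.08,"fingers": 0},{"x": 0.002,"y": 0,"z": 0,"roll": 0.08,"fingers": 0},{"x": 0.002,"y": 0,"z": 0,"roll": 0.08,"fingers": 0},{"x": 0.002,"y": 0,"z": 0,"roll": 0.08,"fingers": 0},{"x": 0.002,"y": 0,"z": 0,"roll": 0.08,"fingers": 0},{"x": 0.002,"y": 0,"z": 0,"roll": 0.08,"fingers": 0},{"x": 0.002,"y": 0,"z": 0,"roll": 0.08,"fingers": 0}]}}

```text
clock: 24.95
eef_pos: [0.4583, -0.027, 0.139]
tool_rot: [0.464, 0.535, -0.463, 0.533]
ft_force: [-5.1, -1.0, 15.5]
grip_width: 0.009
```

```bash
python3 - <<'E'
from h import *
st((.4585,-.0265,.139));tip()
E
```

```text
t 24.95 p [ 0.4583 -0.027   0.139 ] yang 0.142 tilt [-0.001  0.002 -1.   ] F [-5.1 -1.  15.5] T [0.27 1.21 0.16] w 0.009 j6 1.37
tool shift [-0.      0.0002 -0.0005]
tip [ 0.4584 -0.027   0.161 ]
```

Call:
{"method": "arm_command", "body": {"motion": [{"x": 0.002,"y": 0,"z": 0,"roll": 0.06,"fingers": 0},{"x": 0.002,"y": 0,"z": 0,"roll": 0.06,"fingers": 0},{"x": 0.002,"y": 0,"z": 0,"roll": 0.05,"fingers": 0}]}}

```text
clock: 25.2
eef_pos: [0.4583, -0.027, 0.139]
tool_rot: [0.51, 0.491, -0.507, 0.491]
ft_force: [-5.7, -1.0, 14.6]
grip_width: 0.0091
```

```bash
python3 - <<'E'
from h import *
st((.4585,-.0265,.139));tip()
E
```

```text
t 25.2 p [ 0.4583 -0.027   0.139 ] yang -0.036 tilt [ 0.004  0.003 -1.   ] F [-5.7 -1.  14.6] T [0.19 1.28 1.36] w 0.0091 j6 1.55
tool shift [ 0.      0.0002 -0.0005]
tip [ 0.4582 -0.0271  0.161 ]
```

The torque jumped to 1.36 N m, so it's against the crosswise stop. I'll relax the twist, open and rise.

Call:
{"method": "arm_command", "body": {"motion": [{"x": 0,"y": 0,"z": 0,"roll": 0,"fingers": 0.3},{"x": 0,"y": 0,"z": 0,"roll": 0,"fingers": 0.3},{"x": 0,"y": 0,"z": 0,"roll": 0,"fingers": 0.3},{"x": -0.01,"y": 0,"z": 0,"roll": 0,"fingers": 0.3},{"x": -0.03,"y": 0,"z": 0,"roll": 0,"fingers": 0.3},{"x": -0.04,"y": 0,"z": 0,"roll": 0,"fingers": 0.3},{"x": -0.04,"y": 0,"z": 0,"roll": 0,"fingers": 0.3},{"x": 0,"y": 0,"z": -0.03,"roll": 0,"fingers": 0.3},{"x": 0,"y": 0,"z": -0.04,"roll": 0,"fingers": 0.3},{"x": 0,"y": 0,"z": 0,"roll": 0,"fingers": 0.3}]}}

```text
clock: 26.03
eef_pos: [0.4583, 0.0437, 0.2623]
tool_rot: [0.511, 0.49, -0.51, 0.488]
ft_force: [0.3, 0.6, -0.4]
grip_width: 0.0255
```

```bash
python3 - <<'E'
from h import *
st();tip()
c=snap('scene','s27.png')
i=cv2.imread('pics/s27.png');cv2.imwrite('pics/s27z.png',cv2.resize(i[140:220,270:400],None,fx=6,fy=6,interpolation=cv2.INTER_CUBIC))
snap('wrist','w27.png')
E
```

```text
t 26.0333 p [0.4583 0.0437 0.2623] yang -0.043 tilt [-0.001  0.004 -1.   ] F [ 0.3  0.6 -0.4] T [-0.02  0.01  0.02] w 0.0255 j6 1.71
tip [0.4583 0.0437 0.2843]
```

View pics/s27z.png

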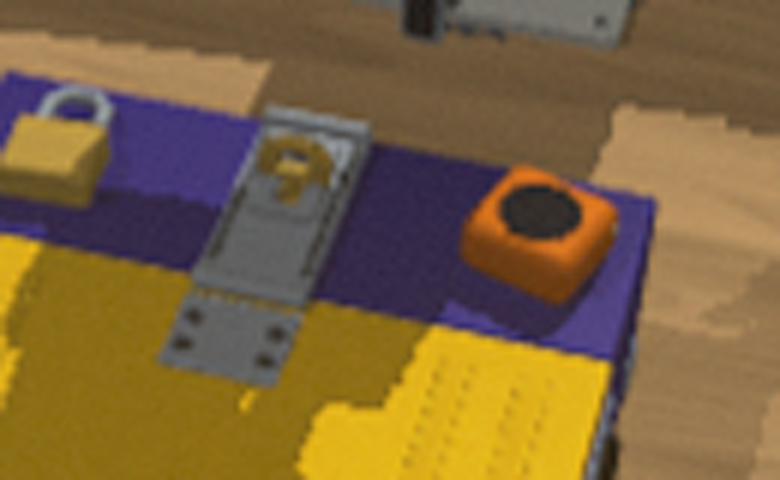

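View pics/w27.png

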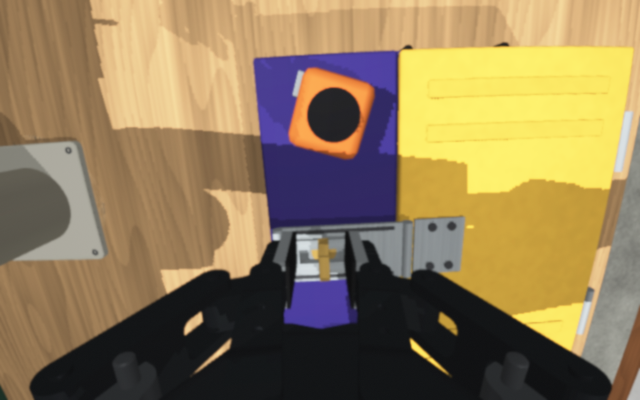

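The eye stands crosswise over the collar and the hasp stays down. I'll move clear so I can check it from above.

Call:
{"method": "arm_command", "body": {"motion": [{"x": -0.04,"y": 0,"z": 0,"roll": 0,"fingers": 0.3},{"x": -0.03,"y": 0,"z": 0,"roll": 0,"fingers": 0.3},{"x": 0,"y": -0.04,"z": 0,"roll": 0,"fingers": 0.3},{"x": 0,"y": -0.04,"z": -0.02,"roll": 0,"fingers": 0.3},{"x": 0,"y": -0.03,"z": -0.03,"roll": 0,"fingers": 0.3},{"x": 0,"y": 0,"z": -0.04,"roll": 0,"fingers": 0.3},{"x": 0,"y": 0,"z": -0.04,"roll": 0,"fingers": 0.3},{"x": 0,"y": 0,"z": -0.04,"roll": 0,"fingers": 0.3},{"x": 0,"y": 0,"z": 0,"roll": 0,"fingers": 0.3},{"x": 0,"y": 0,"z": 0,"roll": 0,"fingers": 0.3},{"x": 0,"y": 0,"z": 0,"roll": 0,"fingers": 0.3}]}}

```text
clock: 27.05
eef_pos: [0.3456, 0.2092, 0.3175]
tool_rot: [-0.5, -0.492, 0.529, -0.476]
ft_force: [-0.6, -0.2, 0.8]
grip_width: 0.0257
```

```bash
python3 - <<'E'
from h import *
st()
t=snap('top','t28.png');s=snap('scene','s28.png')
i=cv2.imread('pics/t28.png');cv2.imwrite('pics/t28z.png',cv2.resize(i[135:280,245:400],None,fx=4,fy=4,interpolation=cv2.INTER_CUBIC))
i=cv2.imread('pics/s28.png');cv2.imwrite('pics/s28z.png',cv2.resize(i[145:205,290:360],None,fx=10,fy=10,interpolation=cv2.INTER_CUBIC))
for b in(0,.003,.012):
  a=b/.3
  z=.146+(.762-.414)*np.sin(a)+.013
  print(b,[tuple(np.round(((proj(s,(.414,y,z))[0]-290)*10,(proj(s,(.414,y,z))[1]-145)*10),0)) for y in(.003,-.057)])
a,b=cv2.imread('pics/top0.png').astype(int),cv2.imread('pics/t28.png').astype(int)
E
```

```text
t 27.05 p [0.3456 0.2092 0.3175] yang -0.062 tilt [-0.046 -0.011 -0.999] F [-0.6 -0.2  0.8] T [-0.05 -0.05  0.02] w 0.0257 j6 2.17
0 [(np.float64(410.0), np.float64(183.0)), (np.float64(237.0), np.float64(147.0))]
0.003 [(np.float64(411.0), np.float64(174.0)), (np.float64(237.0), np.float64(139.0))]
0.012 [(np.float64(412.0), np.float64(150.0)), (np.float64(237.0), np.float64(115.0))]
```

View pics/t28z.png

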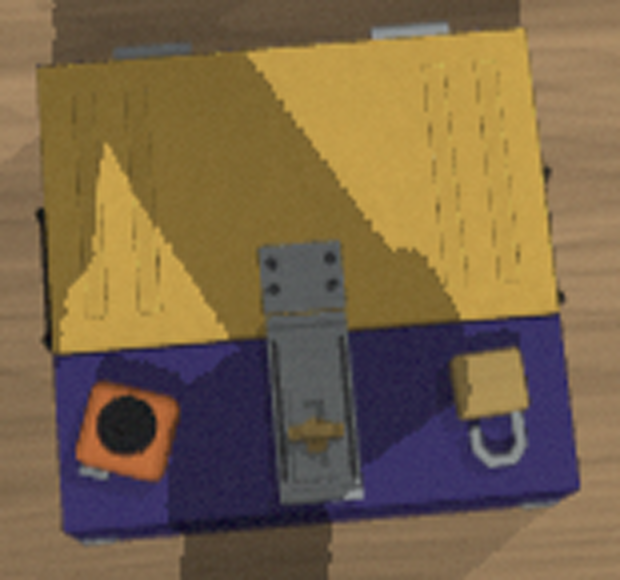

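View pics/s28z.png

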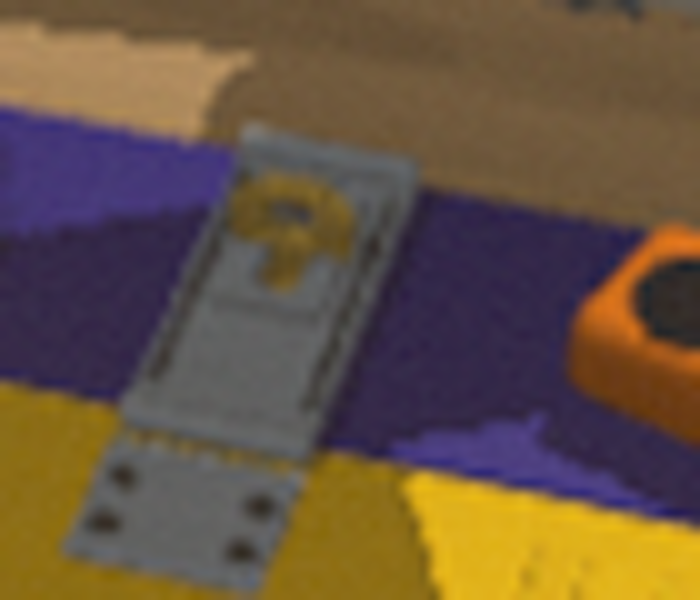

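View pics/t28.png

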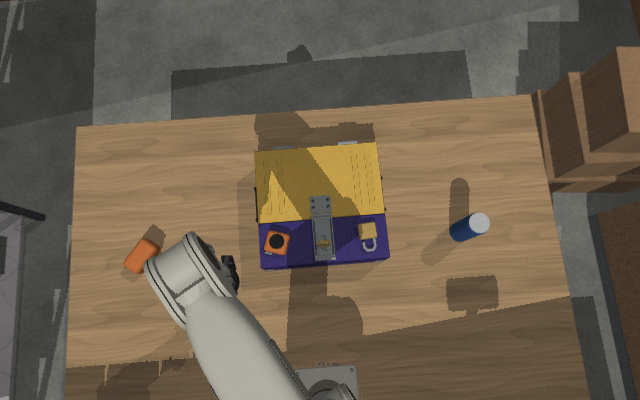

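The eye is crosswise and the lip sits at about (242,135)-(415,168), consistent with roughly 3 mm of rise. I'll check the angle numerically.

```bash
python3 - <<'E'
from h import *
c=camera('top');hsv=cv2.cvtColor(c['frame'],cv2.COLOR_RGB2HSV)
cv2.imwrite('pics/t29z.png',cv2.resize(cv2.cvtColor(c['frame'],cv2.COLOR_RGB2BGR)[230:262,305:342],None,fx=16,fy=16,interpolation=cv2.INTER_NEAREST))
m=cv2.inRange(hsv,(10,90,60),(35,255,255));m[:238]=0;m[248:]=0;m[:,:314]=0;m[:,334:]=0
ys,xs=np.nonzero(m);P=np.array([onz(c,x,y,.185)for x,y in zip(xs,ys)]);w,v=np.linalg.eigh(np.cov(P[:,:2].T));print(len(xs),P.mean(0),v[:,1],np.sqrt(w),np.arctan2(v[0,1],v[1,1])%np.pi, 'extent',np.ptp(P[:,1]))
a,b=cv2.imread('pics/top0.png'),cv2.imread('pics/t28.png')
for n,(y0,y1,x0,x1),lo,hi in(('tape',(225,262,260,295),(3,150,120),(12,255,255)),('can',(205,250,440,500),(100,120,40),(120,255,255)),('malletL',(230,275,115,150),(3,120,80),(14,255,255)),('pad',(218,242,355,380),(12,90,60),(35,255,255))):
  r=[]
  for I in(a,b):
    mm=cv2.inRange(cv2.cvtColor(I[y0:y1,x0:x1],cv2.COLOR_BGR2HSV),lo,hi);q=np.nonzero(mm);r.append((len(q[0]),round(q[1].mean(),1),round(q[0].mean(),1)))
  print(n,r)
E
```

```text
66 [ 0.45611236 -0.02625053  0.185     ] [-0.04162111  0.99913347] [0.00514697 0.00974265] 3.0999595210339184 extent 0.037856807798420024
tape [(262, np.float64(16.5), np.float64(18.6)), (256, np.float64(16.2), np.float64(18.6))]
can [(391, np.float64(21.9), np.float64(25.3)), (381, np.float64(21.8), np.float64(25.2))]
malletL [(659, np.float64(23.6), np.float64(27.1)), (600, np.float64(22.9), np.float64(26.3))]
pad [(270, np.float64(11.8), np.float64(12.4)), (280, np.float64(11.9), np.float64(12.5))]
```

View pics/t29z.png

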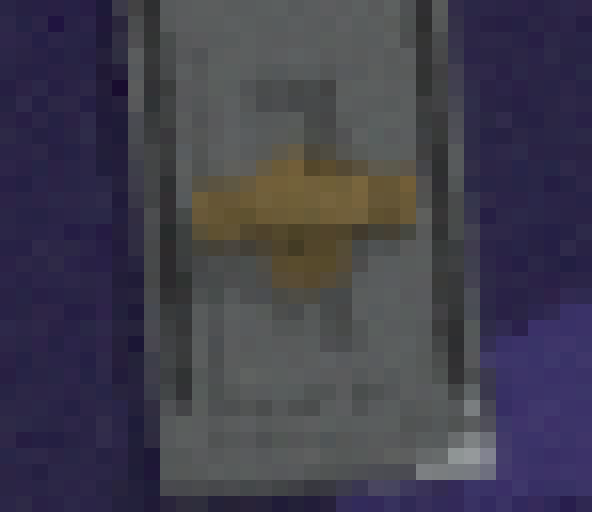

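The eye is within about 0.04 rad of crosswise and the bystanders haven't moved. In the last view the arm covers part of the mallet. I'm handing in.

```bash
python3 -c "
from workcell import job_done,get_obs
print(get_obs()['clock']);job_done()"
```

```text
27.2
the job is handed in; nothing more can be done
```

The chest is locked, handed in at 27.2 s. I turned the staple in line, swung the hasp over it, and pressed the hasp home (about 15–20 N held, 26 N at peak). I then turned the staple clockwise to its crosswise stop (1.4 N m) and withdrew.

**Last checks**
- **Staple:** in the top view the eye is within about 0.04 rad of crosswise.
- **Hasp:** it stayed down for about 2 s after release. The lip sits about 3–4 mm above home, which fits the allowed rise. That is a rough pixel reading, not a precise one.
- **Bystanders:** padlock, tape measure and spray can are where they were, to within half a pixel. The mallet was partly hidden by the arm. Its visible head shifted about 1 pixel, which I put down to that, and nothing came near it.
- **Robot:** the gripper was clear of everything at hand-in.

**What went wrong or disagreed**
- **Tip height:** the real fingertips sat about 22 mm short of the reported TCP. This made my first grasp close on nothing. I found the offset with a gentle touch on the apron (34 N peak) and corrected for it.
- **Tool tilt:** pushing the hasp built up about 0.17 rad of tilt. I removed it by pressing lightly (about 10 N) against the chest front.

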